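# Stand the kiln props up for the next kiln shelf

### The job

One kiln prop already stands on the kiln shelf; find the two lying on the bench that match its length and stand them upright on the two empty bare marks of the shelf, either prop on either mark, so that the three can carry the next shelf. One after the other, tip each up in the fingers by pressing its foot against the edge of the kiln shelf, and set it down centred on its mark, without dropping or toppling it, before fetching the next. Leave the short prop where it lies, and do not disturb the clay vase and bowl or the prop that already stands.

Things in the scene. Friction and masses are not known exactly. Their poses are not given: they have to be found in the camera images.
- kiln_shelf: Buff ceramic kiln shelf, white-washed top, fixed: a plate 260 (its x) x 240 (its y) x 18 mm, level on three 36 mm square stubs set 22 mm or more inside its edges; underside 40 mm, top 58 mm above the bench, open below. Edges square and firm. Origin at bench height under its centre; x away from the robot, y left, z up at yaw 0; turned by up to 0.25 rad.
- right_edge (a point): Middle of the top corner line of the shelf's right (-y) edge, 120 mm from its centre, 58 mm above the bench; axes as the shelf's: the edge runs along x 130 mm either way, +y points inward over the shelf. Good for tipping the props: the 90 mm of it nearest the robot are clear of ware.
- spot_left (a point): Centre of the bare brown 40 mm square mark at the shelf's near left corner, on the top surface (58 mm above the bench); 85 mm toward the robot and 82 mm left of the shelf's centre. Axes as the shelf's.
- spot_right (a point): The same at the near right corner: 85 mm toward the robot and 82 mm right of the shelf's centre.
- prop_a: Long kiln prop, buff ceramic, a square bar 32 x 32 x 130 mm with a dark bore mark at each end, both ends alike, 0.18 to 0.29 kg, lying flat on the bench. In a light grip (about 8 N) it turns in the fingers when its foot is pressed on an edge; pressing the flat foot down trues it up. Origin at its centre, x along its length. When it stands on the shelf its centre is 123 mm above the bench.
- prop_b: A second long kiln prop, the same as prop_a in every way.
- prop_short: Short kiln prop, 32 x 32 x 90 mm, otherwise like the long ones, lying flat on the bench; not wanted. Origin at its centre, x along its length.
- prop_standing: Long prop (32 x 32 x 130 mm) already standing on the mark at the middle of the shelf's far side, loose. Origin at the centre of its foot, z up; its top is 188 mm above the bench.
- vase: Unfired grey clay cylinder vase, 56 mm across and 105 mm tall, loose on the shelf. Origin at the centre of its foot, z up. It and the bowl may change places.
- bowl: Unfired grey clay bowl, 76 mm across the rim and 42 mm tall, loose on the shelf. Origin at the centre of its foot, z up.
There are look-alikes about, which are no part of the job. Leave any purple look-alike of the prop_standing alone.

How it is judged:
By the outcome, as a careful person would: the job done as asked, in the order asked, and still so for the second after the job is handed in, with the robot touching nothing.
It also fails if it takes over 72 s, if anything falls off the work surface, if the arm or the gripper's body presses on something with over 40 N, if the wrist force passes 120 N, or if a joint passes its speed limit or range.

### The arm

A 7-joint arm with a two-finger parallel gripper is mounted at the origin on the work surface. World frame = base frame: x ahead of the robot, y to its left, z up, the work surface at z = 0. Lengths are in m, angles in degrees, forces in N, time in s.
With the tool pointing down it reaches from about 0.425 to 0.875 m from the base axis. Payload 4.7 kg.
Tool frame: the origin (TCP) lies midway between the tips of the shut fingers; the grasp point (between the pads) lies 19 mm behind it; y points along the fingers, x is the direction in which the jaws open and shut, and the axes are right-handed (so a half turn about y gives the same grasp; the last joint's range is limited). The gripper opens to 87 mm and grips with 3 to 60 N. Pads are 19 mm wide; open, the fingers measure 117 mm over their backs; the gripper's body (75 mm by 190 mm) begins 51 mm behind the grasp point.
Start: joints at [0.808, 18.392, -4.016, 83.108, 1.295, 78.541, -3.26], TCP at [0.65, -0, 0.223] pointing down, gripper open.
Joint ranges: [-163.93, 163.93], [-17.29, 119.83], [-79.2, 71.16], [3.27, 140.29], [-89.18, 269.18], [5.43, 117.66], [-154.24, 154.24]. Speed limits (degrees/s): [147.25, 147.25, 180, 180, 180, 180, 180].

### API

Orientations are given as [roll, pitch, yaw] about the fixed x, y, z axes, in that order (R = Rz(yaw) Ry(pitch) Rx(roll)).
In Python, from cell import env gives the robot as it stands.
- The arm moves only by the tool carry_out, never from a script. Its argument "targets" is a list of rows, each a list of 2 entries, a list of its own where there are three numbers: the shift along the tool's x, y, z in mm, then the turn, a rotation vector about the tool's x, y, z in degrees. A call has 1 to 12 rows; each row shifts and turns the commanded pose from where the row before left it, along the tool's axes as they then stand; what a row does not reach is not made up. A row lasts 1/10 s, in which the tool goes at most 50 mm and 8.59 degrees, less where a joint would pass 70% of its speed; a pose out of reach is approached as far as the arm can. A call with a gripper value outside its range is refused whole. "jaw" is the opening, from 0 (shut) to 1 (fully open), set as the call begins (left out, the last holds). The fingers move at their own pace and stop on an object; "squeeze" is the grip in N (left out, the last holds). Time passes only in rows, so rows that do not move let the fingers close. It gives the time, the measured TCP pose, the force and the opening at its end, in the units of the state.
- env.get_obs(): the state, without advancing time (a new reading comes with each control period).
- env.read_camera(name): name is "scene" or "side" or "wrist"; returns the picture (420x560x3 uint8, red, green, blue); there is no depth.
- env.get_calibration(name): a dict with "fx", "fy", "cx", "cy" (pixels), "R" (3x3) and "t" (3): a world point X has camera coordinates R X + t; the wrist camera has in their place "hand_eye" (4x4, takes a point from camera to tool coordinates, whose origin is the TCP and whose axes are the tool frame's). Camera axes: x right, y down, z forward; pixel columns grow to the right and rows downward; lengths in m; the calibration is good to about 2 mm. A picture is of the moment at which its call begins: read the wrist's pose just before it. get_calibration takes no time and is no camera call.
- env.sign_off(): hands the job in, once; it reports no verdict.
Trained networks look in the newest picture that a camera, given by its name, has taken for a name from the list of things; names that differ only in an ending like _2 or _b are one class to them, and where a whole thing is asked for, a point or a joint stands for the part that bears it (a point fixed in the world has none). Each returns a list of dicts, best first, with "p" (0 to 1); they miss things now and then, are a little off and sometimes report something else, mostly with a low value. They report only what shows in the picture. A call takes as long as a camera call. They do not tell look-alikes from the thing itself.
- env.outline_of(camera, label): "mask" (420x560 bool, what is visible of it) and "xy" ([column, row] in pixels, amid what is visible of it).
The state is a dict: "time_s": time; "qpos": joint angles; "joint_velocities": joint speeds; "effort": joint torques, N m; "tool_pos": TCP position; "tool_rot": TCP orientation; "force": force on the tool from outside, world axes, zero at the start; "wrist_torque": the same for the moment, N m; "grip_width": finger opening in m.
Only numpy, scipy, OpenCV 4.12 (cv2) and the standard library are available. Lean on these libraries where they do the work, as an engineer would, in place of code of your own. Each camera call takes 0.05 s, during which the arm holds its last target.

## Working session

There is one attempt and no reset: what is moved stays moved. The work goes in short steps, Python scripts to look and compute and a tool call to move; the robot and the scene stay as the last step left them, time stands still between calls to the robot, and variables do not carry over. Pictures are saved under pics/ and viewed, and the job is handed in when it is done.

Besides the shell and the picture viewer there is one more tool, called after "Request:" as name([rows], argument=value, ...), one row to a line, values as JSON. carry_out: Moves the arm, as the interface text tells. Its arguments: {"type":"object","properties":{"targets":{"type":"array","items":{"type":"array"}},"jaw":{"type":"number"},"squeeze":{"type":"number"}},"required":["targets"]}

```bash
ls; mkdir -p pics; python3 - <<'E'
from cell import env
import cv2
print(env.get_obs())
for n in ["scene","side","wrist"]:
    im=env.read_camera(n); cv2.imwrite(f"pics/{n}0.png",im[:,:,::-1])
    print(n,env.get_calibration(n))
E
```

```text
pics
{'time_s': 0.0, 'qpos': array([ 0.80775402, 18.43987607, -4.01485039, 83.17680255,  1.2971817 ,
       78.54247213, -3.25887684]), 'joint_velocities': array([-0.00475875,  0.04606104,  0.0571426 , -0.09445534, -0.01506725,
        0.02352998,  0.11392138]), 'effort': array([-2.58547143e-04, -4.91284704e+01, -4.03903294e-01, -3.12526345e+01,
       -6.40594075e-02,  4.37659642e-02,  1.61017233e-04]), 'tool_pos': array([ 6.49419498e-01, -7.20665660e-05,  2.21435558e-01]), 'tool_rot': array([-9.00082941e+01,  1.13782969e-01,  2.94185183e-03]), 'force': array([-0.04295385, -1.11764364, -0.653033  ]), 'wrist_torque': array([-0.02197718, -0.0051927 ,  0.02183154]), 'grip_width': 0.08711092726152052}
scene {'fx': 515.2278085986744, 'fy': 515.2278085986744, 'cx': 278.7727829179013, 'cy': 208.34464265933974, 'R': array([[-0.73618567,  0.67676611, -0.00427609],
       [ 0.54216018,  0.58595611, -0.60226056],
       [-0.40508394, -0.44569392, -0.79828813]]), 't': array([ 0.46697342, -0.21261529,  1.23322929])}
side {'fx': 392.3389710675262, 'fy': 392.3389710675262, 'cx': 279.54388387175936, 'cy': 208.13596854732603, 'R': array([[ 0.87515616, -0.4835734 ,  0.01607677],
       [-0.28747131, -0.54640901, -0.78663679],
       [ 0.38918112,  0.68380842, -0.61720669]]), 't': array([-0.49914724,  0.17247812,  0.61354994])}
wrist {'fx': 370.136897299352, 'fy': 370.136897299352, 'cx': 281.2931119948984, 'cy': 205.68030302714135, 'hand_eye': array([[ 9.99999238e-01, -6.29478266e-04,  1.06185905e-03,
         5.20052888e-04],
       [-1.18383515e-03, -2.45321317e-01,  9.69441102e-01,
        -1.62074316e-01],
       [-3.49745443e-04, -9.69441620e-01, -2.45321875e-01,
         6.66814419e-02],
       [ 0.00000000e+00,  0.00000000e+00,  0.00000000e+00,
         1.00000000e+00]])}
```

View pics/scene0.png

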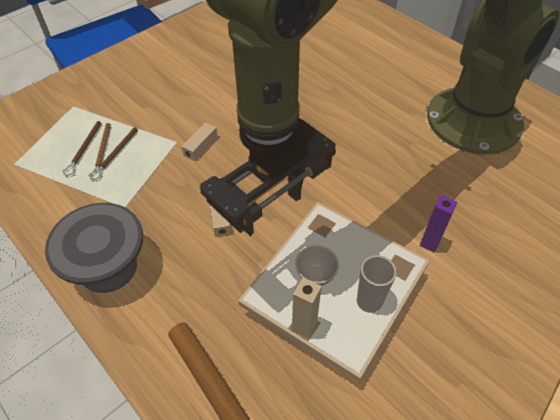

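View pics/side0.png

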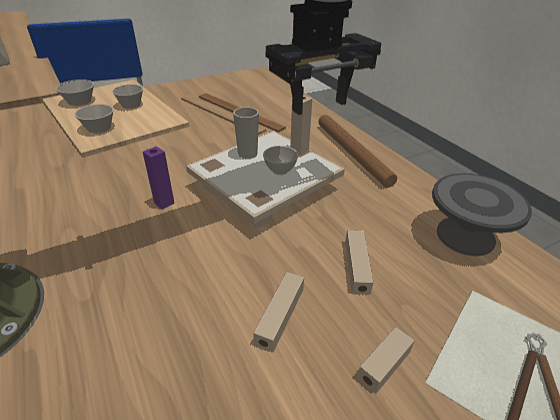

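View pics/wrist0.png

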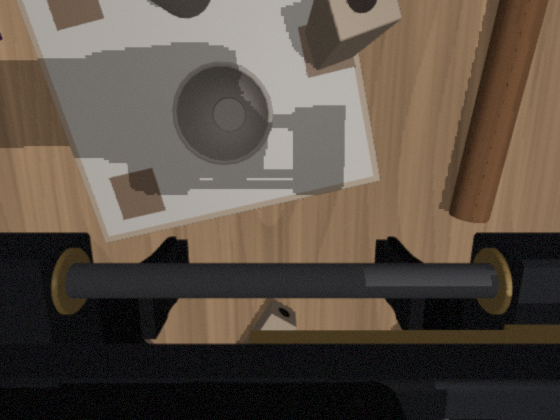

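The side view shows three lying props at about (278,310), (359,262) and (387,358), the last looking shorter. The purple block at (158,178) is a look-alike to leave alone. The shelf is around (265,170), with the bare marks at about (215,164) and (260,198). Next I'll measure.

```bash
cat > h.py <<'E'
import numpy as np, cv2
from scipy.optimize import minimize
from scipy.spatial.transform import Rotation as Ro
from cell import env
def cam(name,obs=None):
    c=env.get_calibration(name); K=np.array([[c['fx'],0,c['cx']],[0,c['fy'],c['cy']],[0,0,1]])
    if 'R' in c: return K,np.array(c['R']),np.array(c['t'])
    o=obs or env.get_obs(); T=np.eye(4); T[:3,:3]=Ro.from_euler('xyz',o['tool_rot'],degrees=True).as_matrix(); T[:3,3]=o['tool_pos']
    W=np.linalg.inv(T@c['hand_eye']); return K,W[:3,:3],W[:3,3]
def proj(C,X):
    K,R,t=C; p=(np.atleast_2d(X)@R.T+t)@K.T; return p[:,:2]/p[:,2:]
def onplane(C,uv,z):
    K,R,t=C; d=R.T@np.linalg.solve(K,np.array([uv[0],uv[1],1.])); o=-R.T@t; return o+d*(z-o[2])/d[2]
def box(x,y,yaw,z0,L,W,H):
    s=np.array([[a,b,c] for a in(-.5,.5) for b in(-.5,.5) for c in(0,1)])*[L,W,H]
    c,sn=np.cos(yaw),np.sin(yaw); return np.c_[s[:,0]*c-s[:,1]*sn+x,s[:,0]*sn+s[:,1]*c+y,s[:,2]+z0]
def hullmask(C,P):
    m=np.zeros((420*4,560*4),np.uint8); h=cv2.convexHull(((proj(C,P)+.5)*4).astype(np.float32)).astype(np.int32)
    cv2.fillConvexPoly(m,h,1); return cv2.resize(m.astype(np.float32),(560,420),interpolation=cv2.INTER_AREA)
def fit(C,mask,z0,dims,yaw0=None):
    m=mask.astype(np.float32); ys,xs=np.nonzero(mask)
    best=None
    c0=onplane(C,[xs.mean(),ys.mean()],z0+dims[2]/2)
    def cost(p):
        h=hullmask(C,box(p[0],p[1],p[2],z0,*dims)); return 1-np.minimum(h,m).sum()/np.maximum(h,m).sum()
    for y0 in (np.arange(0,np.pi,np.pi/8) if yaw0 is None else [yaw0]):
        r=minimize(cost,[c0[0],c0[1],y0],method='Nelder-Mead',options=dict(initial_simplex=[[c0[0],c0[1],y0],[c0[0]+.01,c0[1],y0],[c0[0],c0[1]+.01,y0],[c0[0],c0[1],y0+.2]],xatol=1e-5,fatol=1e-5))
        if best is None or r.fun<best.fun: best=r
    return best.x,1-best.fun
E
python3 - <<'E'
from h import *
C=cam('side')
im=env.read_camera('side').copy()
for d in env.outline_of('side','prop_a'):
    print('prop',d['xy'],round(d['p'],2),d['mask'].sum())
    if d['p']<.3: continue
    for L in (.13,.09):
        x,s=fit(C,d['mask'],0,(L,.032,.032)); print('   L',L,x[:2].round(4),np.degrees(x[2]).round(1)%180,round(s,3))
    im[d['mask']]=im[d['mask']]//2+[100,0,0]
for l in ['prop_short','prop_standing','vase','bowl','kiln_shelf']:
  for d in env.outline_of('side',l):
    print(l,d['xy'],round(d['p'],2),d['mask'].sum())
    if l=='kiln_shelf' and d['p']>.5:
        print(fit(C,d['mask'],.04,(.26,.24,.018)))
        im[d['mask']]=im[d['mask']]//2+[0,100,0]
cv2.imwrite('pics/side1.png',im[:,:,::-1])
E
```

```text
prop [358.8, 259.0] 0.96 1293
   L 0.13 [ 0.6183 -0.2027] 57.5 0.923
   L 0.09 [ 0.6088 -0.2174] 58.8 0.804
prop [278.5, 309.6] 0.61 1931
   L 0.13 [ 0.4431 -0.2313] 39.5 0.954
   L 0.09 [ 0.4293 -0.2425] 38.19999999999999 0.755
prop_short [385.3, 360.2] 0.83 1796
prop_standing [161.4, 176.3] 0.76 1220
prop_standing [301.5, 127.8] 0.67 898
vase [246.2, 131.1] 0.93 1169
vase [260.8, 177.9] 0.43 6801
vase [280.0, 310.7] 0.37 1926
bowl [279.6, 157.9] 0.93 732
kiln_shelf [260.6, 182.0] 0.88 6651
(array([0.58304155, 0.09213262, 0.24041159]), np.float64(0.7969127297401428))
```

View pics/side1.png

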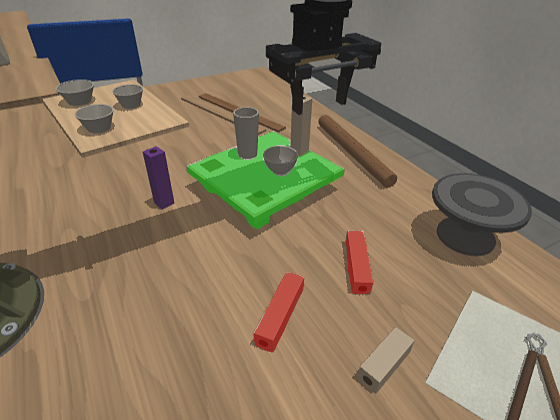

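```bash
python3 - <<'E'
import cv2,numpy as np
a=cv2.imread('pics/scene0.png')[190:390,230:440]; cv2.imwrite('pics/c1.png',cv2.resize(a,None,fx=3,fy=3,interpolation=cv2.INTER_CUBIC)[:, :])
a=cv2.imread('pics/side0.png')[120:235,180:360]; cv2.imwrite('pics/c2.png',cv2.resize(a,None,fx=4,fy=4,interpolation=cv2.INTER_CUBIC))
E
```

```text
(no output)
```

View pics/c1.png

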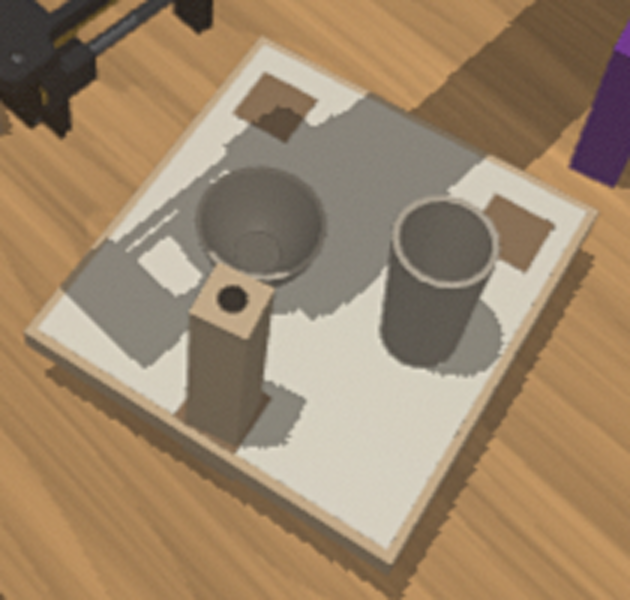

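View pics/c2.png

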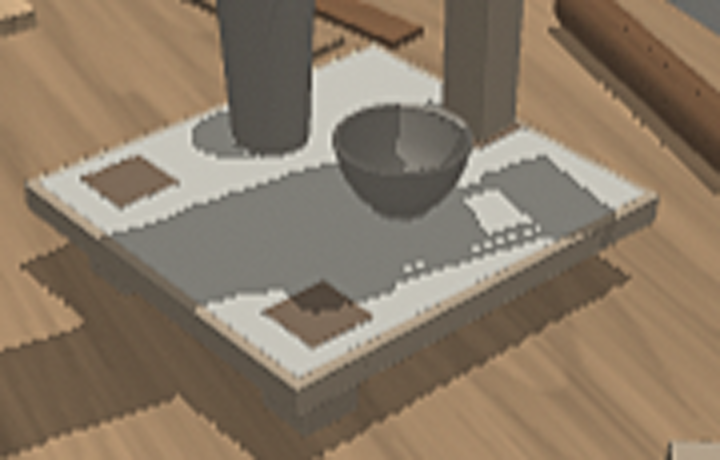

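```bash
cat > shelf.py <<'E'
from h import *
from scipy.optimize import least_squares
def loc(s): return s
a,b=.13,.12; m=.02
def sq(cx,cy): return {'n':0}
# shelf-frame points
NR=(-a,-b);NL=(-a,b);FR=(a,-b);FL=(a,b)
R0=np.array([-.085,-.082]); L0=np.array([-.085,.082])
sc=[(NR,(263,38)),(NL,(598,213)),(FL,(391,564)),(FR,(27,335)),
 (R0+[-m,-m],(267,72)),(R0+[-m,m],(318,100)),(R0+[m,m],(287,142)),(R0+[m,-m],(235,106)),
 (L0+[-m,-m],(500,193)),(L0+[-m,m],(555,228)),(L0+[m,m],(528,272))]
sd=[(NL,(27,187)),(NR,(300,388)),(FR,(657,198)),(FL,(375,45)),
 (R0+[m,m],(322,282)),(R0+[m,-m],(372,316)),(R0+[-m,-m],(316,349)),(R0+[-m,m],(262,312)),
 (L0+[m,m],(138,155)),(L0+[m,-m],(180,182)),(L0+[-m,-m],(126,210)),(L0+[-m,m],(80,182))]
D={'scene':(3,(230,190),sc),'side':(4,(180,120),sd)}
def prep(n):
    f,o,l=D[n]; S=np.array([p for p,_ in l],float); U=(np.array([u for _,u in l],float)+.5)/f-.5+o
    return cam(n),S,U
def world(p,S):
    c,s=np.cos(p[2]),np.sin(p[2]); return np.c_[S[:,0]*c-S[:,1]*s+p[0],S[:,0]*s+S[:,1]*c+p[1],np.full(len(S),.058)]
def solve(names):
    P=[prep(n) for n in names]
    r=least_squares(lambda p:np.concatenate([(proj(C,world(p,S))-U).ravel() for C,S,U in P]),[.6,.08,.2],loss='soft_l1')
    return r
E
python3 - <<'E'
from shelf import *
for n in (['scene'],['side'],['scene','side']):
    r=solve(n); print(n,r.x[:2].round(4),np.degrees(r.x[2]).round(2)); 
    if len(n)==1: print(r.fun.reshape(-1,2).round(1).tolist())
    for s in ([-.085,.082],[-.085,-.082],[0,-.12]): print(world(r.x,np.array([s]))[0].round(4))
E
```

```text
['scene'] [0.5839 0.0956] 13.05
[[0.0, -1.4], [1.4, -0.9], [0.5, 0.7], [-1.2, -1.5], [-0.2, -0.2], [0.7, -0.0], [0.1, 0.5], [-0.7, 2.6], [-1.2, 0.2], [0.6, -0.8], [-0.3, 0.8]]
[0.4826 0.1563 0.058 ]
[ 0.5196 -0.0035  0.058 ]
[ 0.611  -0.0213  0.058 ]
['side'] [0.5845 0.0929] 13.27
[[-1.1, -1.2], [-0.5, 0.5], [1.2, -1.0], [-0.0, -0.8], [0.7, -0.0], [1.2, 0.4], [-0.4, 0.3], [0.2, 0.2], [0.2, 0.1], [0.1, 0.4], [-1.5, -0.2], [-0.2, -0.6]]
[0.4829 0.1532 0.058 ]
[ 0.5205 -0.0064  0.058 ]
[ 0.612  -0.0239  0.058 ]
['scene', 'side'] [0.5843 0.0948] 13.13
[0.4829 0.1554 0.058 ]
[ 0.5202 -0.0043  0.058 ]
[ 0.6116 -0.022   0.058 ]
```

Request:
carry_out([
  [[-6,9,-28],[0,0,0]],
  [[-6,9,-28],[0,0,0]],
  [[-6,9,-28],[0,0,0]],
  [[-6,9,-28],[0,0,0]],
  [[-6,9,-28],[0,0,0]],
  [[-5,9,-28],[0,0,0]],
  [[-5,9,-28],[0,0,0]],
  [[-5,9,-28],[0,0,0]],
  [[0,0,0],[0,8.1,0]],
  [[0,0,0],[0,8.1,0]],
  [[0,0,0],[0,8.1,0]],
  [[0,0,0],[0,8.1,0]],
], jaw=0.75)

```text
time_s: 1.7
tool_pos: [0.605, -0.2241, 0.1506]
tool_rot: [-90.0, -0.0, -32.7]
force: [-0.4, 0.5, -1.2]
grip_width: 0.0653
```

```bash
cat >> h.py <<'E'
def snap(n,tag):
    im=env.read_camera(n); cv2.imwrite(f'pics/{n}_{tag}.png',im[:,:,::-1]); return im
def state():
    o=env.get_obs(); print('t',round(o['time_s'],2),'tcp',(o['tool_pos']*1000).round(1),'rot',o['tool_rot'].round(1),'F',o['force'].round(1),'M',o['wrist_torque'].round(2),'w',round(o['grip_width']*1000,1)); return o
E
python3 - <<'E'
from h import *
o=state()
snap('wrist','1'); snap('scene','1')
C=cam('scene')
for l in ['prop_a','prop_short']:
  for d in env.outline_of('scene',l):
    print(l,d['xy'],round(d['p'],2),d['mask'].sum())
    if d['p']<.3: continue
    for L in (.13,.09):
        x,s=fit(C,d['mask'],0,(L,.032,.032)); print('   L',L,x[:2].round(4),np.degrees(x[2]).round(1)%180,round(s,3))
for l,z in [('vase',.058+.0525),('bowl',.058+.021)]:
  for d in env.outline_of('scene',l)[:2]: print(l,d['xy'],d['p'],onplane(C,d['xy'],z))
E
```

```text
t 1.7 tcp [ 605.  -224.1  150.6] rot [-90.   -0.  -32.7] F [-0.4  0.5 -1.2] M [-0.04  0.06 -0.06] w 65.3
prop_a [270.5, 157.0] 0.94 877
   L 0.13 [ 0.444  -0.2314] 39.5 0.948
   L 0.09 [ 0.4517 -0.2249] 37.6 0.756
prop_a [217.9, 203.3] 0.93 926
   L 0.13 [ 0.6194 -0.2025] 58.6 0.939
   L 0.09 [ 0.628  -0.1883] 59.1 0.766
prop_a [307.1, 305.6] 0.41 1409
   L 0.13 [0.6335 0.0759] 34.4 0.616
   L 0.09 [0.6458 0.0853] 30.7 0.749
prop_short [200.3, 142.5] 0.82 433
   L 0.13 [ 0.5215 -0.38  ] 26.19999999999999 0.42
   L 0.09 [ 0.5354 -0.3748] 23.4 0.563
vase [373.1, 280.6] 0.65 [0.56597364 0.1553548  0.1105    ]
```

```bash
python3 - <<'E'
import cv2,numpy as np
a=cv2.imread('pics/scene_1.png')[90:270,140:330]; a=cv2.resize(a,(570,540),interpolation=cv2.INTER_CUBIC); cv2.imwrite('pics/c3.png',a)
from h import *
C=cam('scene')
print(onplane(C,[230+445/3,190+245/3],.163), onplane(C,[230+262/3,190+215/3],.1))
E
```

```text
[0.57574405 0.16473003 0.163     ] [0.60265581 0.06361217 0.1       ]
```

View pics/c3.png

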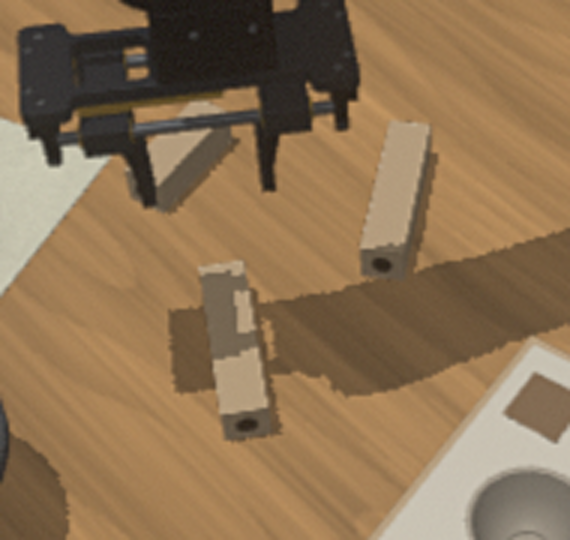

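View pics/wrist_1.png

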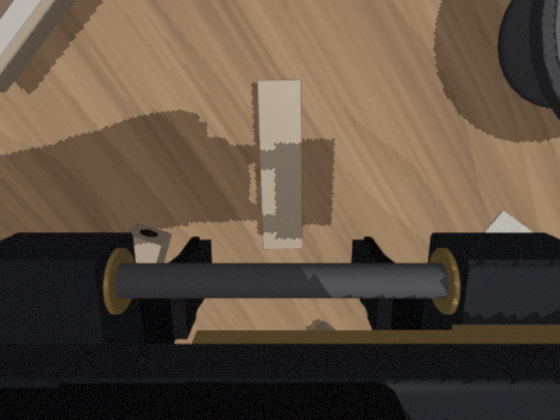

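Three props lie on the bench: scene pixels (218,203), (270,157) and (200,142). The first two fit 130 mm (overlap 0.94 and 0.95, against 0.77 and 0.76 for 90 mm). The third is the short one. I'll start with (218,203) and cross-check its pose in the wrist view.

```bash
python3 - <<'E'
from h import *
C=cam('wrist'); P=[onplane(C,u,.032) for u in [(258,80),(300.5,80),(302,248),(264,248)]]
P=np.array(P); print(P.round(4)); f=(P[0]+P[1])/2; n=(P[2]+P[3])/2; print(f,n,np.linalg.norm(f-n),np.degrees(np.arctan2(*(f-n)[1::-1])),(f+n)/2)
E
```

```text
[[ 0.6393 -0.1397  0.032 ]
 [ 0.6652 -0.156   0.032 ]
 [ 0.5989 -0.2662  0.032 ]
 [ 0.573  -0.2499  0.032 ]]
[ 0.6522123  -0.14787406  0.032     ] [ 0.58597716 -0.25806301  0.032     ] 0.12856398582778147 58.98970787421347 [ 0.61909473 -0.20296853  0.032     ]
```

Request:
carry_out([
  [[1,20,0],[0,-1.2,0]],
  [[0,25,0],[0,0,0]],
  [[0,25,0],[0,0,0]],
  [[0,25,0],[0,0,0]],
  [[0,25,0],[0,0,0]],
  [[0,15,0],[0,0,0]],
  [[0,8,0],[0,0,0]],
  [[0,3,0],[0,0,0]],
  [[0,0,0],[0,0,0]],
])

```text
time_s: 2.9
tool_pos: [0.6063, -0.2247, 0.0051]
tool_rot: [-90.0, -0.0, -31.2]
force: [-0.3, 0.6, 0.1]
grip_width: 0.0654
```

Request:
carry_out([
  [[0,0,0],[0,0,0]],
  [[0,0,0],[0,0,0]],
  [[0,0,0],[0,0,0]],
  [[0,0,0],[0,0,0]],
  [[0,0,0],[0,0,0]],
  [[0,0,0],[0,0,0]],
], jaw=0, squeeze=30)

```text
time_s: 3.5
tool_pos: [0.6058, -0.2245, 0.0048]
tool_rot: [-90.0, 0.0, -31.2]
force: [-0.9, -0.4, 0.9]
grip_width: 0.0316
```

Request:
carry_out([
  [[0,-10,0],[0,0,0]],
  [[0,-35,0],[0,0,0]],
  [[0,-35,0],[0,0,0]],
  [[0,-35,0],[0,0,0]],
  [[0,0,0],[0,-7.4,0]],
  [[0,0,0],[0,-7.4,0]],
  [[0,0,0],[0,-7.4,0]],
  [[0,0,0],[0,-7.4,0]],
  [[0,0,0],[0,-7.4,0]],
  [[0,0,0],[0,-7.3,0]],
])

```text
time_s: 4.5
tool_pos: [0.6056, -0.2246, 0.1198]
tool_rot: [-90.0, 0.0, 13.4]
force: [-0.2, 0.7, -1.4]
grip_width: 0.032
```

Request:
carry_out([
  [[-8,0,20],[0,0,0]],
  [[-9,0,20],[0,0,0]],
  [[-9,0,20],[0,0,0]],
  [[-8,0,20],[0,0,0]],
  [[0,0,0],[0,0,0]],
])

```text
time_s: 5.0
tool_pos: [0.5532, -0.1511, 0.1197]
tool_rot: [-89.9, 0.1, 13.3]
force: [0.8, -0.9, -2.6]
grip_width: 0.0319
```

```bash
python3 - <<'E'
from h import *
o=state()
a=snap('side','2'); b=snap('scene','2'); snap('wrist','2')
cv2.imwrite('pics/c4.png',cv2.resize(a[80:330,180:440],None,fx=2.3,fy=2.3,interpolation=cv2.INTER_CUBIC)[:,:,::-1])
E
```

```text
t 5.0 tcp [ 553.2 -151.1  119.7] rot [-89.9   0.1  13.3] F [ 0.8 -0.9 -2.6] M [-0.01 -0.05 -0.03] w 31.9
```

View pics/c4.png

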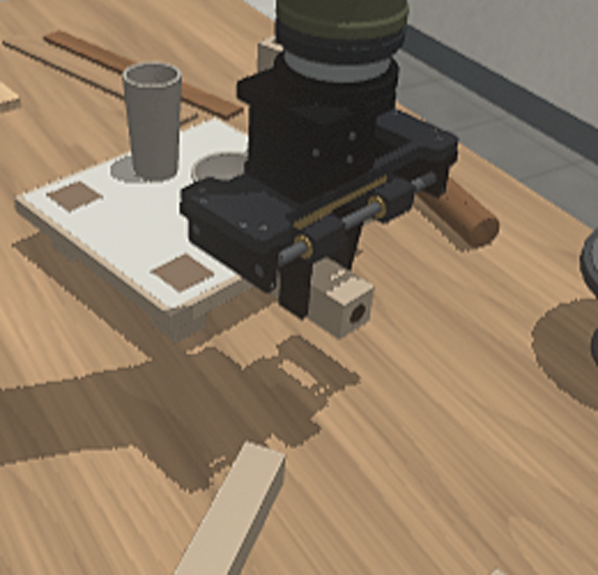

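View pics/wrist_2.png

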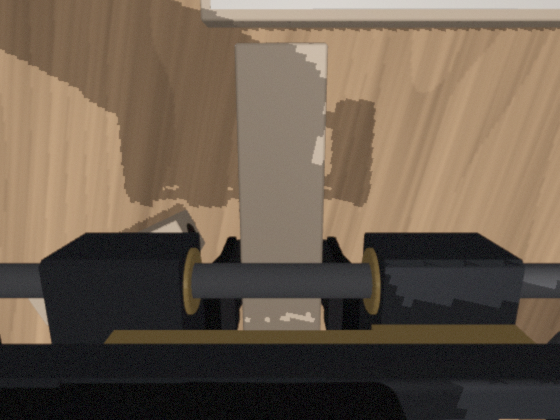

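View pics/scene_2.png

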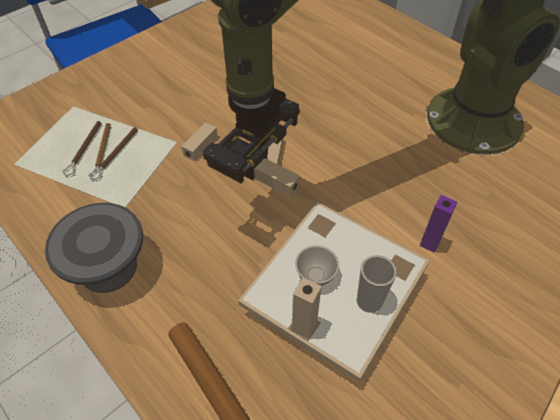

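```bash
cat > sh.py <<'E'
import numpy as np
S=(.5843,.0948,np.radians(13.13))
def toshelf(P):
    d=np.asarray(P)[:2]-S[:2]; c,s=np.cos(S[2]),np.sin(S[2]); return np.array([d[0]*c+d[1]*s,-d[0]*s+d[1]*c])
E
python3 - <<'E'
from h import *; from sh import *
o=env.get_obs()
C=cam('wrist',o)
for u in [(203,11),(560,15)]: p=onplane(C,u,.058); print(p, toshelf(p)*1000)
for u in [(237,44),(327,44)]: p=onplane(C,u,.147); print(p, toshelf(p)*1000)
print(toshelf(o['tool_pos'])*1000)
E
```

```text
[ 0.48650072 -0.04744255  0.058     ] [-127.55452819 -116.30771912]
[ 0.67901688 -0.00476993  0.058     ] [  69.62227726 -118.48289304]
[ 0.52084936 -0.07177883  0.147     ] [ -99.63211137 -147.81046222]
[ 0.550549  -0.0648809  0.147    ] [ -69.1419678  -147.83947248]
[ -85.38383128 -236.7172124 ]
```

Request:
carry_out([
  [[0,15,0],[0,0,0]],
  [[0,20,0],[0,0,0]],
  [[0,20,0],[0,0,0]],
  [[0,8,0],[0,0,0]],
  [[0,0,8],[0,0,0]],
  [[0,0,9],[0,0,0]],
  [[0,0,5],[0,0,0]],
  [[0,0,0],[0,0,0]],
])

```text
time_s: 5.95
tool_pos: [0.5503, -0.1313, 0.0576]
tool_rot: [-90.0, -0.1, 13.2]
force: [-0.4, 0.1, -2.2]
grip_width: 0.0316
```

Request:
carry_out([
  [[0,0,2],[0,0,0]],
  [[0,0,1],[0,0,0]],
  [[0,0,0],[0,0,0]],
])

```text
time_s: 6.25
tool_pos: [0.5491, -0.1301, 0.0568]
tool_rot: [-90.0, -0.0, 13.1]
force: [-0.3, 0.1, -2.9]
grip_width: 0.0319
```

```bash
python3 - <<'E'
from h import *; from sh import *
o=state(); print(toshelf(o['tool_pos'])*1000)
a=snap('wrist','3'); b=snap('scene','3')
cv2.imwrite('pics/c5.png',cv2.resize(b[130:270,190:370],None,fx=4,fy=4,interpolation=cv2.INTER_CUBIC)[:,:,::-1])
E
```

```text
t 6.25 tcp [ 549.1 -130.1   56.8] rot [-90.   -0.   13.1] F [-0.3  0.1 -2.9] M [-0.01  0.   -0.03] w 31.9
[ -85.41291378 -211.00263173]
```

View pics/wrist_3.png

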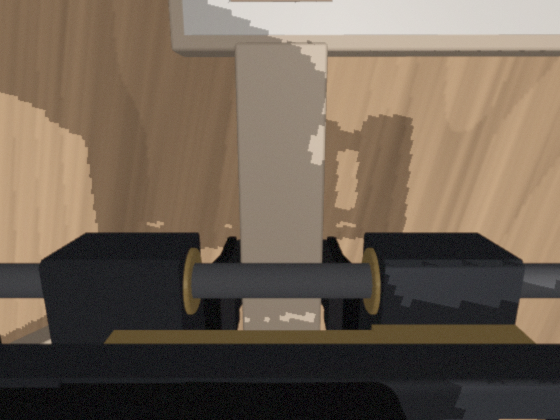

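View pics/c5.png

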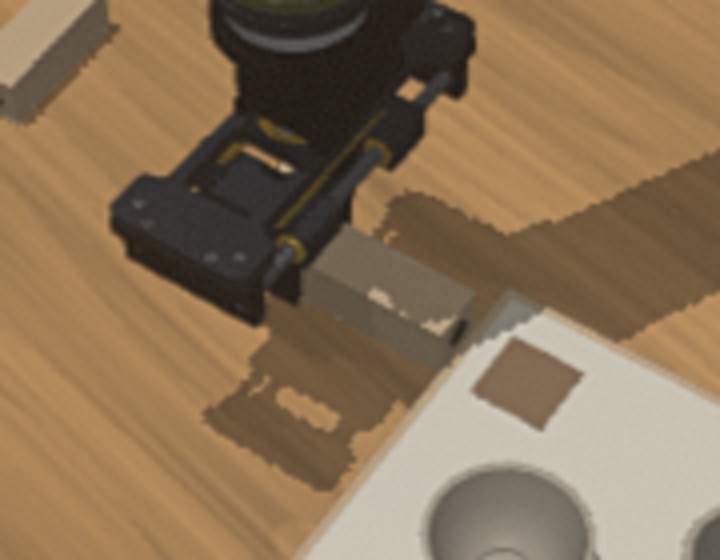

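The wrist view shows the foot end (rows 42-48, columns 237-327) just short of the shelf edge and aligned with it. I'll creep forward to contact.

Request:
carry_out([
  [[0,0,1],[0,0,0]],
  [[0,0,1],[0,0,0]],
  [[0,0,0],[0,0,0]],
])

```text
time_s: 6.65
tool_pos: [0.5487, -0.129, 0.0567]
tool_rot: [-90.1, -0.0, 13.1]
force: [0.0, -1.5, -1.6]
grip_width: 0.0319
```

Request:
carry_out([
  [[0,0,1],[0,0,0]],
  [[0,0,0],[0,0,0]],
])

```text
time_s: 6.85
tool_pos: [0.5486, -0.129, 0.0569]
tool_rot: [-90.1, -0.0, 13.0]
force: [1.5, -5.0, -2.4]
grip_width: 0.0318
```

Request:
carry_out([
  [[0,0,1],[0,0,0]],
  [[0,0,0],[0,0,0]],
])

```text
time_s: 7.05
tool_pos: [0.5486, -0.1289, 0.0571]
tool_rot: [-90.2, -0.1, 13.0]
force: [-0.0, -6.7, -2.1]
grip_width: 0.0321
```

```bash
python3 -c "
import numpy as np
R=89.5;ph=np.radians(11.5+5*np.arange(17));P=np.c_[-R*np.cos(ph),R*np.sin(ph)];P[0]=[-86.9,18.1]
print(np.diff(P,axis=0).round(1).tolist()); print(P[-1])"
```

```text
[[1.1, 7.3], [2.5, 7.4], [3.2, 7.1], [3.8, 6.8], [4.4, 6.5], [4.9, 6.1], [5.4, 5.6], [5.9, 5.1], [6.3, 4.6], [6.7, 4.0], [7.0, 3.4], [7.3, 2.8], [7.5, 2.2], [7.7, 1.5], [7.8, 0.8], [7.8, 0.1]]
[ 2.34283687 89.46933059]
```

Request:
carry_out([
  [[0,0,0],[0,0,0]],
  [[0,-3.6,0.5],[0,0,0]],
  [[0,-3.7,0.6],[0,0,0]],
  [[0,-3.7,1.2],[0,0,0]],
  [[0,-3.7,1.3],[0,0,0]],
  [[0,-3.5,1.6],[0,0,0]],
  [[0,-3.6,1.6],[0,0,0]],
  [[0,-3.4,1.9],[0,0,0]],
  [[0,-3.4,1.9],[0,0,0]],
], squeeze=8)

```text
time_s: 7.95
tool_pos: [0.5459, -0.117, 0.0859]
tool_rot: [-90.1, -0.0, 13.1]
force: [1.1, -4.0, 0.1]
grip_width: 0.0317
```

```bash
python3 - <<'E'
from h import *; from sh import *
o=state(); print(toshelf(o['tool_pos'])*1000)
b=snap('scene','4')
cv2.imwrite('pics/c6.png',cv2.resize(b[130:270,190:370],None,fx=4,fy=4,interpolation=cv2.INTER_CUBIC)[:,:,::-1])
E
```

```text
t 7.95 tcp [ 545.9 -117.    85.9] rot [-90.1  -0.   13.1] F [ 1.1 -4.   0.1] M [-1.13 -0.06  0.1 ] w 31.7
[ -85.51353328 -197.54014213]
```

View pics/c6.png

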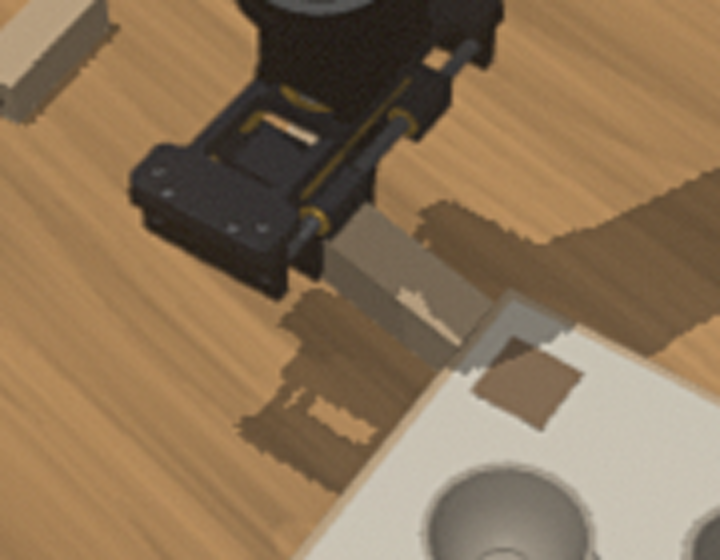

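It is tipping, with the foot held at the edge. I'll continue the arc.

Request:
carry_out([
  [[0,-3.3,2.2],[0,0,0]],
  [[0,-3.2,2.2],[0,0,0]],
  [[0,-3.1,2.4],[0,0,0]],
  [[0,-3.0,2.5],[0,0,0]],
  [[0,-2.8,2.7],[0,0,0]],
  [[0,-2.8,2.7],[0,0,0]],
  [[0,-2.6,2.9],[0,0,0]],
  [[0,-2.5,3.0],[0,0,0]],
  [[0,-2.3,3.1],[0,0,0]],
  [[0,-2.3,3.2],[0,0,0]],
  [[0,-2.0,3.3],[0,0,0]],
  [[0,-2.0,3.4],[0,0,0]],
])

```text
time_s: 9.2
tool_pos: [0.5381, -0.0828, 0.1175]
tool_rot: [-90.0, -0.0, 13.1]
force: [-1.0, -4.1, 3.8]
grip_width: 0.032
```

```bash
python3 - <<'E'
from h import *; from sh import *
o=state(); print(toshelf(o['tool_pos'])*1000)
b=snap('scene','5')
cv2.imwrite('pics/c7.png',cv2.resize(b[130:270,190:370],None,fx=4,fy=4,interpolation=cv2.INTER_CUBIC)[:,:,::-1])
E
```

```text
t 9.2 tcp [538.1 -82.8 117.5] rot [-90.   -0.   13.1] F [-1.  -4.1  3.8] M [-1.14  0.12  0.06] w 32.0
[ -85.38934619 -162.49072895]
```

View pics/c7.png

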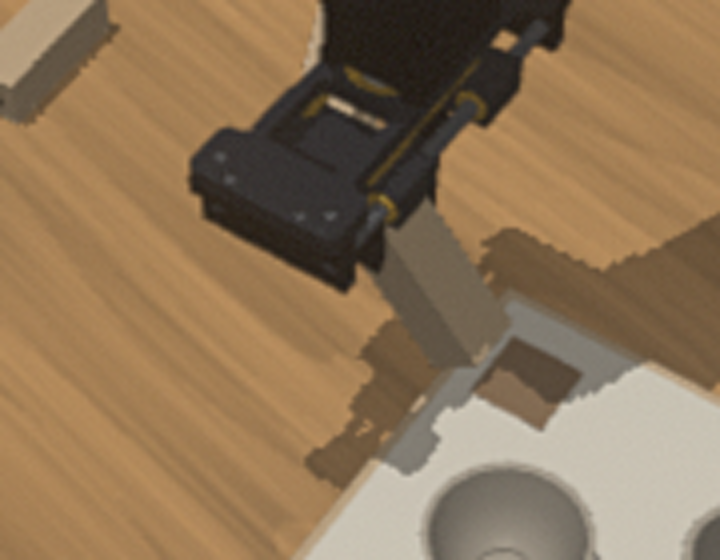

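Request:
carry_out([
  [[0,-1.7,3.5],[0,0,0]],
  [[0,-1.7,3.5],[0,0,0]],
  [[0,-1.4,3.6],[0,0,0]],
  [[0,-1.4,3.7],[0,0,0]],
  [[0,-1.1,3.7],[0,0,0]],
  [[0,-1.1,3.8],[0,0,0]],
  [[0,-0.8,3.8],[0,0,0]],
  [[0,-0.7,3.9],[0,0,0]],
  [[0,-0.4,3.9],[0,0,0]],
  [[0,-0.4,3.9],[0,0,0]],
  [[0,0,3.9],[0,0,0]],
  [[0,0,3.9],[0,0,0]],
])

```text
time_s: 10.45
tool_pos: [0.5277, -0.0388, 0.1278]
tool_rot: [-90.0, -0.0, 13.1]
force: [0.5, -1.7, 0.7]
grip_width: 0.0318
```

```bash
python3 - <<'E'
from h import *; from sh import *
o=state(); print(toshelf(o['tool_pos'])*1000)
b=snap('scene','6');a=snap('side','6')
cv2.imwrite('pics/c8.png',np.hstack([cv2.resize(b[130:270,230:370],None,fx=2.8,fy=2.8,interpolation=cv2.INTER_CUBIC),cv2.resize(a[60:220,190:350],(392,392),interpolation=cv2.INTER_CUBIC)])[:,:,::-1])
E
```

```text
t 10.45 tcp [527.7 -38.8 127.8] rot [-90.   -0.   13.1] F [ 0.5 -1.7  0.7] M [-0.61 -0.04 -0.03] w 31.8
[ -85.432844   -117.22800459]
```

View pics/c8.png

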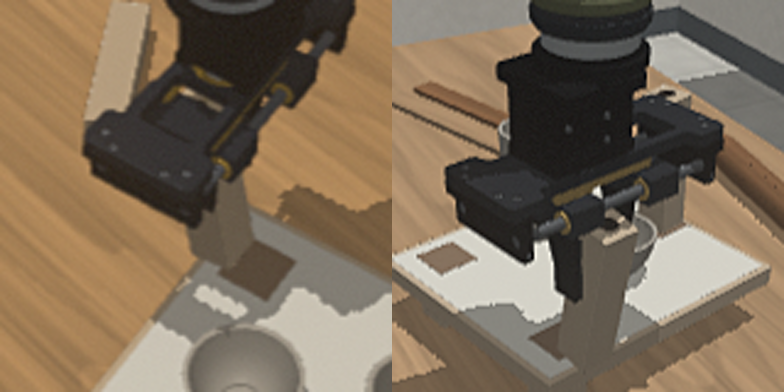

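Request:
carry_out([
  [[0,0.2,3.5],[0,0,0]],
  [[0,0.2,3.5],[0,0,0]],
  [[0,0.4,3.5],[0,0,0]],
  [[0,0.4,3.5],[0,0,0]],
  [[0,0.5,2],[0,0,0]],
  [[0,1,0],[0,0,0]],
  [[0,0,0],[0,0,0]],
])

```text
time_s: 11.25
tool_pos: [0.524, -0.0225, 0.1259]
tool_rot: [-89.9, -0.0, 13.1]
force: [-3.0, 0.1, 6.8]
grip_width: 0.0319
```

```bash
python3 - <<'E'
from h import *; from sh import *
o=state(); print(toshelf(o['tool_pos'])*1000)
b=snap('scene','7');a=snap('side','7')
cv2.imwrite('pics/c9.png',np.hstack([cv2.resize(b[130:270,230:370],None,fx=2.8,fy=2.8,interpolation=cv2.INTER_CUBIC),cv2.resize(a[60:220,190:350],(392,392),interpolation=cv2.INTER_CUBIC)])[:,:,::-1])
E
```

```text
t 11.25 tcp [524.  -22.5 125.9] rot [-89.9  -0.   13.1] F [-3.   0.1  6.8] M [-0.04  0.73 -0.04] w 31.9
[ -85.33907035 -100.54688566]
```

View pics/c9.png

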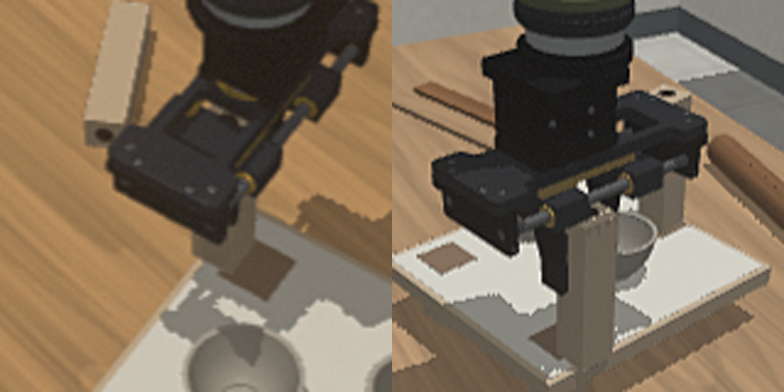

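Request:
carry_out([
  [[0,0,0],[0,0,0]],
  [[0,0,0],[0,0,0]],
  [[0,-5,0],[0,0,0]],
  [[0,-15,0],[0,0,0]],
  [[0,-10,0],[0,0,0]],
  [[0,0,15],[0,0,0]],
  [[0,0,30],[0,0,0]],
  [[0,0,35],[0,0,0]],
  [[0,0,35],[0,0,0]],
  [[0,0,35],[0,0,0]],
  [[0,0,25],[0,0,0]],
  [[0,0,15],[0,0,0]],
], squeeze=25)

```text
time_s: 12.55
tool_pos: [0.479, 0.1657, 0.1544]
tool_rot: [-89.9, 0.1, 13.4]
force: [-0.1, -0.3, -2.3]
grip_width: 0.0322
```

```bash
python3 - <<'E'
from h import *; from sh import *
o=state(); print(toshelf(o['tool_pos'])*1000)
b=snap('scene','8');a=snap('side','8');snap('wrist','8')
cv2.imwrite('pics/c10.png',np.hstack([cv2.resize(b[160:300,320:460],None,fx=2.8,fy=2.8,interpolation=cv2.INTER_CUBIC),cv2.resize(a[40:200,130:290],(392,392),interpolation=cv2.INTER_CUBIC)])[:,:,::-1])
E
```

```text
t 12.55 tcp [479.  165.7 154.4] rot [-89.9   0.1  13.4] F [-0.1 -0.3 -2.3] M [-0.03 -0.05 -0.01] w 32.2
[-86.45940683  92.9480317 ]
```

View pics/c10.png

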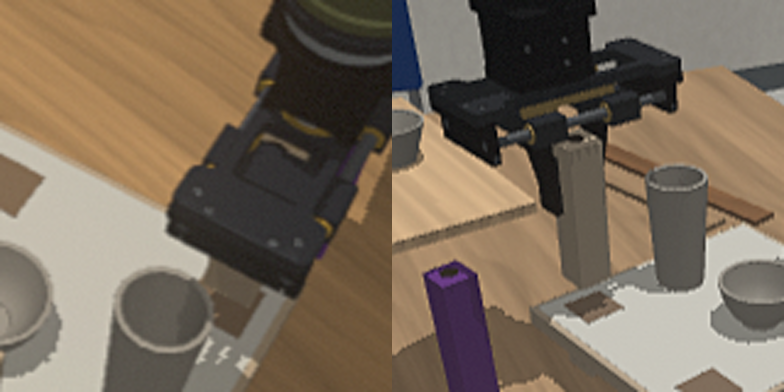

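View pics/wrist_8.png

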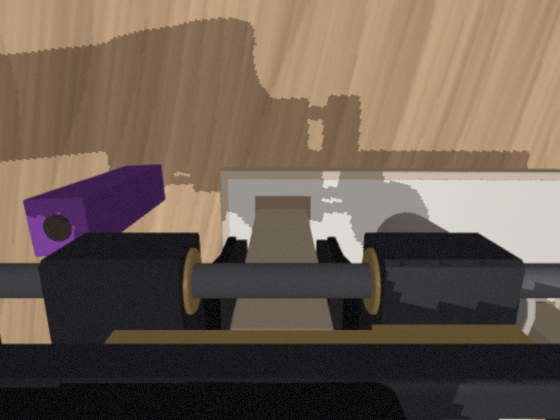

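```bash
python3 - <<'E'
from h import *; from sh import *
o=env.get_obs(); C=cam('wrist',o)
for u in [(257,209),(310,209)]: print('foot',toshelf(onplane(C,u,.0865))*1000)
for u in [(255,196),(311,196)]: print('mark far',toshelf(onplane(C,u,.058))*1000)
for u in [(222,172),(228,180)]: print('corner far',toshelf(onplane(C,u,.058))*1000)
print('tool',toshelf(o['tool_pos'])*1000)
C=cam('side')
for d in env.outline_of('side','prop_a')+env.outline_of('side','prop_standing'):
    print(d['xy'],d['p'],d['mask'].sum())
# side foot corner pixels: crop->full  (563,272)->,(592,288),(610,280)
for u in [((563-392)*160/392+130,275*160/392+40),((592-392)*160/392+130,288*160/392+40),((610-392)*160/392+130,279*160/392+40)]:
    print('side foot',toshelf(onplane(C,u,.0865))*1000)
E
```

```text
foot [-100.99286664   96.33048605]
foot [-66.93143615  96.41760562]
mark far [-104.20635452   98.45951371]
mark far [-64.1161097   98.56219735]
corner far [-127.19436163  115.72465975]
corner far [-123.15501803  110.02242575]
tool [-86.0617191   90.27761671]
[207.6, 122.7] 0.76 1134
[279.8, 311.4] 0.72 2004
[302.3, 121.4] 0.97 1030
[161.7, 175.3] 0.65 1186
side foot [-100.03932837  101.16027817]
side foot [-93.20839666  65.77256398]
side foot [-72.34306276  68.30736012]
```

Request:
carry_out([
  [[0,8,-2],[0,0,0]],
  [[0,8,0],[0,0,0]],
  [[0,4,0],[0,0,0]],
  [[0,0,0],[0,0,0]],
  [[0,0,0],[0,0,0]],
])

```text
time_s: 13.3
tool_pos: [0.4815, 0.1594, 0.1349]
tool_rot: [-90.0, 0.0, 13.1]
force: [-0.6, 0.5, -2.4]
grip_width: 0.0315
```

```bash
python3 - <<'E'
from h import *; from sh import *
o=state(); print(toshelf(o['tool_pos'])*1000)
w=snap('wrist','9');a=snap('side','9')
cv2.imwrite('pics/c11.png',np.hstack([cv2.resize(w[150:290,210:350],None,fx=2.8,fy=2.8,interpolation=cv2.INTER_CUBIC),cv2.resize(a[80:180,160:260],(392,392),interpolation=cv2.INTER_CUBIC)])[:,:,::-1])
E
```

```text
t 13.3 tcp [481.5 159.4 134.9] rot [-90.    0.   13.1] F [-0.6  0.5 -2.4] M [ 0.03 -0.04  0.02] w 31.5
[-85.39567296  86.25547816]
```

View pics/c11.png

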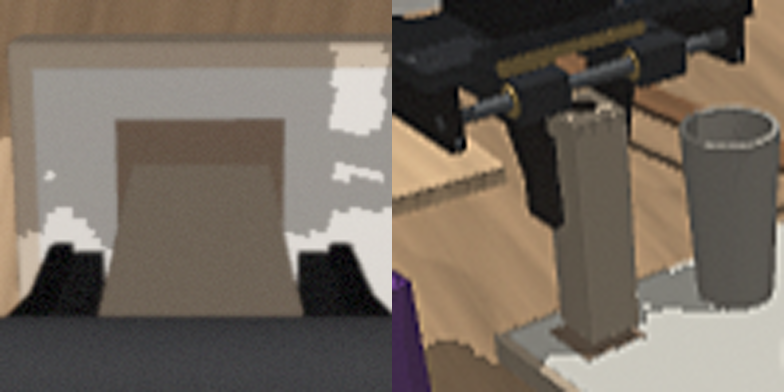

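```bash
python3 - <<'E'
from h import *; from sh import *
o=env.get_obs(); C=cam('wrist',o); print(toshelf(o['tool_pos'])*1000)
for z in (.065,.067): print('foot',[toshelf(onplane(C,(u,208.8),z))*1000 for u in (257,308.5)])
print('mark far',[toshelf(onplane(C,(u,192.3),.058))*1000 for u in (251.4,311.4)])
E
```

```text
[-85.08945001  86.43576681]
foot [array([-100.04888242,   92.05678443]), array([-66.62132698,  92.01365573])]
foot [array([-99.91590529,  92.58118192]), array([-66.77603183,  92.53842439])]
mark far [array([-104.02424292,  101.50184696]), array([-64.35579605, 101.45362634])]
```

Request:
carry_out([
  [[-0.7,0,3],[0,0,0]],
  [[0,0,2],[0,0,0]],
  [[0,3,0],[0,0,0]],
  [[0,0,0],[0,0,0]],
  [[0,0,0],[0,0,0]],
])

```text
time_s: 13.9
tool_pos: [0.4796, 0.1642, 0.1319]
tool_rot: [-90.0, 0.0, 13.1]
force: [-0.1, -0.5, -2.0]
grip_width: 0.0321
```

```bash
python3 - <<'E'
from h import *; from sh import *
o=state(); print(toshelf(o['tool_pos'])*1000)
w=snap('wrist','10');a=snap('side','10')
cv2.imwrite('pics/c12.png',np.hstack([cv2.resize(w[150:290,210:350],None,fx=2.8,fy=2.8,interpolation=cv2.INTER_CUBIC),cv2.resize(a[80:180,160:260],(392,392),interpolation=cv2.INTER_CUBIC)])[:,:,::-1])
E
```

```text
t 13.9 tcp [479.6 164.2 131.9] rot [-90.    0.   13.1] F [-0.1 -0.5 -2. ] M [ 0.02 -0.   -0.04] w 32.1
[-86.15895456  91.33161494]
```

View pics/c12.png

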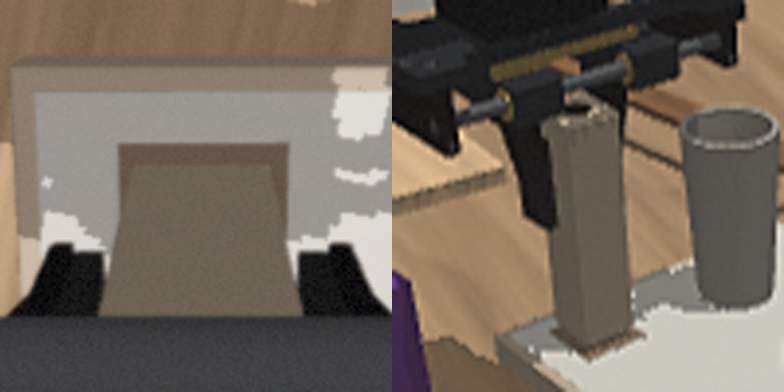

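```bash
python3 - <<'E'
from h import *; from sh import *
o=env.get_obs(); C=cam('wrist',o)
for z in (.062,.064): print('foot',[toshelf(onplane(C,(u,208.8),z))*1000 for u in (257,308.5)])
print('mark far',[toshelf(onplane(C,(u,201),.058))*1000 for u in (252,312.5)])
E
```

```text
foot [array([-101.00089621,   96.99908645]), array([-67.61319459,  96.95839001])]
foot [array([-100.86673849,   97.52374412]), array([-67.76672599,  97.48339835])]
mark far [array([-104.45821533,  101.24276071]), array([-64.77234673, 101.19529307])]
```

Request:
carry_out([
  [[0,2,0],[0,0,0]],
  [[0,2,0],[0,0,0]],
  [[0,1,0],[0,0,0]],
  [[0,0,0],[0,0,0]],
])

```text
time_s: 14.4
tool_pos: [0.4796, 0.1642, 0.1268]
tool_rot: [-90.0, 0.0, 13.1]
force: [0.0, 0.2, -2.6]
grip_width: 0.0317
```

Request:
carry_out([
  [[0,1,0],[0,0,0]],
  [[0,1,0],[0,0,0]],
  [[0,0,0],[0,0,0]],
], squeeze=8)

```text
time_s: 14.7
tool_pos: [0.4799, 0.1645, 0.126]
tool_rot: [-90.0, -0.0, 13.1]
force: [-3.0, -0.1, 5.2]
grip_width: 0.0319
```

Request:
carry_out([
  [[0,1.5,0],[0,0,0]],
  [[0,0,0],[0,0,0]],
  [[0,-1,0],[0,0,0]],
  [[0,0,0],[0,0,0]],
])

```text
time_s: 15.1
tool_pos: [0.48, 0.165, 0.1252]
tool_rot: [-90.0, -0.1, 13.1]
force: [-1.9, 0.9, 4.5]
grip_width: 0.0319
```

```bash
python3 - <<'E'
from h import *; from sh import *
o=state(); print(toshelf(o['tool_pos'])*1000)
w=snap('wrist','11');a=snap('side','11')
cv2.imwrite('pics/c13.png',np.hstack([cv2.resize(w[150:290,210:350],None,fx=2.8,fy=2.8,interpolation=cv2.INTER_CUBIC),cv2.resize(a[80:180,160:260],(392,392),interpolation=cv2.INTER_CUBIC)])[:,:,::-1])
E
```

```text
t 15.1 tcp [480.  165.  125.2] rot [-90.   -0.1  13.1] F [-1.9  0.9  4.5] M [ 0.27  0.53 -0.05] w 31.9
[-85.66144765  92.04888307]
```

View pics/c13.png

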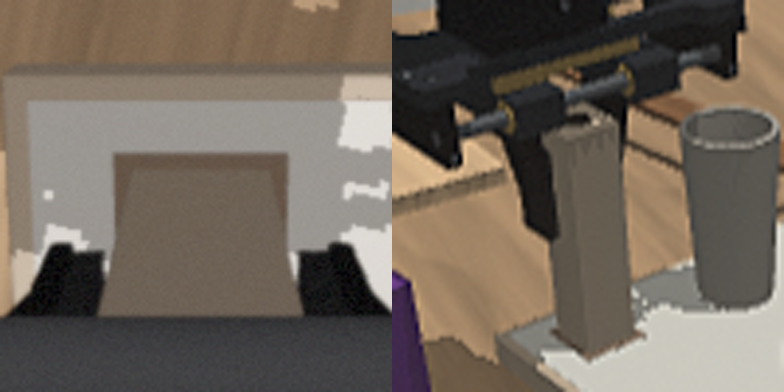

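Request:
carry_out([
  [[-0.5,-1.5,0],[0,0,0]],
  [[0,0,0],[0,0,0]],
])

```text
time_s: 15.4
tool_pos: [0.4792, 0.1635, 0.1255]
tool_rot: [-90.0, 0.0, 13.1]
force: [0.1, 0.9, -2.2]
grip_width: 0.0321
```

Request:
carry_out([
  [[0,0,0],[0,0,0]],
  [[0,0,0],[0,0,0]],
  [[0,0,0],[0,0,0]],
  [[0,0,0],[0,0,0]],
  [[0,0,0],[0,0,0]],
], jaw=0.55)

```text
time_s: 15.9
tool_pos: [0.4793, 0.1642, 0.1261]
tool_rot: [-90.0, -0.0, 13.1]
force: [0.2, -0.0, 0.6]
grip_width: 0.0474
```

```bash
python3 - <<'E'
from h import *; from sh import *
o=state(); print(toshelf(o['tool_pos'])*1000)
w=snap('wrist','12');a=snap('side','12')
cv2.imwrite('pics/c14.png',np.hstack([cv2.resize(w[150:290,210:350],None,fx=2.8,fy=2.8,interpolation=cv2.INTER_CUBIC),cv2.resize(a[80:180,160:260],(392,392),interpolation=cv2.INTER_CUBIC)])[:,:,::-1])
E
```

```text
t 15.9 tcp [479.3 164.2 126.1] rot [-90.   -0.   13.1] F [ 0.2 -0.   0.6] M [ 0.01 -0.03 -0.  ] w 47.4
[-86.4574824  91.3980742]
```

View pics/c14.png

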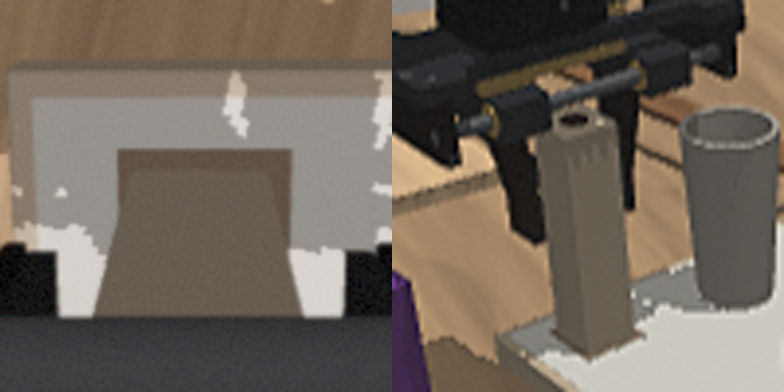

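Request:
carry_out([
  [[0,-10,0],[0,0,0]],
  [[0,-35,0],[0,0,0]],
  [[0,-40,0],[0,0,0]],
  [[0,-5,0],[0,0,0]],
])

```text
time_s: 16.4
tool_pos: [0.4821, 0.1654, 0.2221]
tool_rot: [-90.0, -0.6, 13.1]
force: [0.6, -0.2, 0.1]
grip_width: 0.0477
```

```bash
python3 - <<'E'
from h import *; from sh import *
o=state()
w=snap('wrist','13');a=snap('side','13');b=snap('scene','13')
cv2.imwrite('pics/c15.png',np.hstack([cv2.resize(b[200:320,330:450],(392,392),interpolation=cv2.INTER_CUBIC),cv2.resize(a[80:180,160:260],(392,392),interpolation=cv2.INTER_CUBIC)])[:,:,::-1])
E
```

```text
t 16.4 tcp [482.1 165.4 222.1] rot [-90.   -0.6  13.1] F [ 0.6 -0.2  0.1] M [0.   0.01 0.03] w 47.7
```

View pics/c15.png

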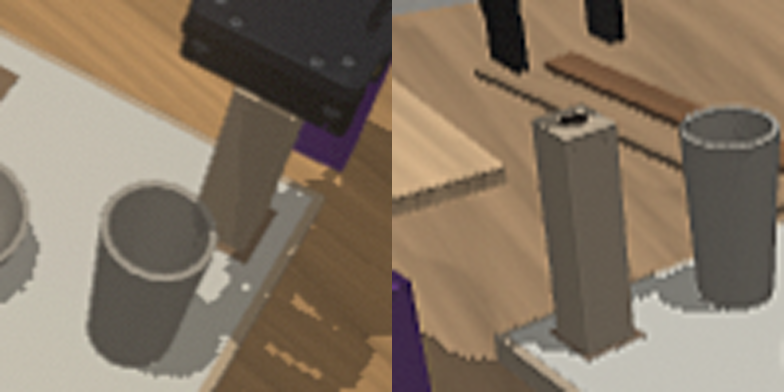

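Request:
carry_out([
  [[-9,0,-24],[0,0,0]],
  [[-14,0,-37],[0,0,0]],
  [[-17,0,-45],[0,0,0]],
  [[-17,0,-45],[0,0,0]],
  [[-17,0,-45],[0,0,0]],
  [[-17,0,-45],[0,0,0]],
  [[-17,0,-45],[0,0,0]],
  [[-17,0,-45],[0,0,0]],
  [[-13,0,-35],[0,0,0]],
  [[-9,0,-22],[0,0,0]],
  [[0,0,0],[0,0,0]],
], jaw=0.75)

```text
time_s: 17.65
tool_pos: [0.4215, -0.2507, 0.2143]
tool_rot: [-90.0, 0.2, 12.7]
force: [-0.3, 0.1, -0.6]
grip_width: 0.0651
```

Request:
carry_out([
  [[0,0,0],[0,8,0]],
  [[0,0,0],[0,8,0]],
  [[0,0,0],[0,8,0]],
  [[0,0,0],[0,8,0]],
  [[0,0,0],[0,8,0]],
  [[0,0,0],[0,8,0]],
  [[0,0,0],[0,8,0]],
  [[0,0,0],[0,7.6,0]],
  [[0,25,0],[0,0,0]],
  [[0,30,0],[0,0,0]],
  [[0,5,0],[0,0,0]],
  [[0,0,0],[0,0,0]],
])

```text
time_s: 18.85
tool_pos: [0.4231, -0.2458, 0.1546]
tool_rot: [-90.1, 0.2, -50.4]
force: [0.5, -0.7, 0.2]
grip_width: 0.0654
```

```bash
python3 - <<'E'
from h import *; from sh import *
o=state()
w=snap('wrist','14');a=snap('side','14');b=snap('scene','14')
for n in ('side','scene'):
  C=cam(n)
  for d in env.outline_of(n,'prop_a'):
    if d['p']<.3: continue
    print(d['xy'],d['p'],d['mask'].sum())
    if d['mask'].sum()<3000: x,s=fit(C,d['mask'],0,(.13,.032,.032)); print(x[:2].round(4),np.degrees(x[2])%180,s)
E
```

```text
t 18.85 tcp [ 423.1 -245.8  154.6] rot [-90.1   0.2 -50.4] F [ 0.5 -0.7  0.2] M [-0.06  0.05 -0.04] w 65.4
[209.1, 127.7] 0.79 1097
[0.5477 0.3516] 61.02915231747885 0.45960307121276855
[279.6, 310.2] 0.69 1957
[ 0.4435 -0.2313] 39.05377016128385 0.9595816135406494
[408.6, 240.9] 0.74 1154
[0.4042 0.1201] 23.937654333453054 0.7447509169578552
[270.8, 155.9] 0.71 791
[ 0.4437 -0.2307] 40.40820585398413 0.9141300320625305
```

View pics/wrist_14.png

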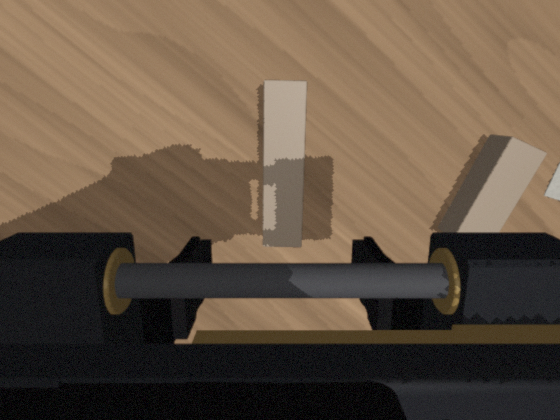

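View pics/scene_14.png

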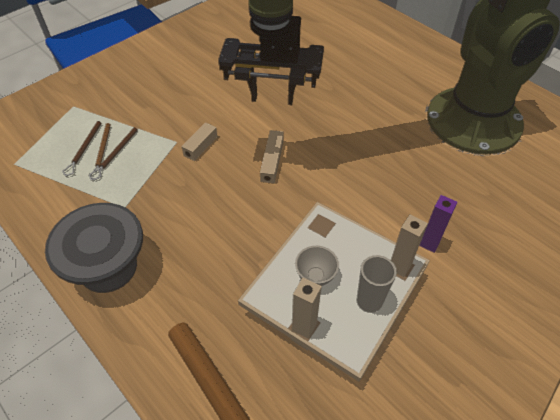

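```bash
python3 - <<'E'
from h import *
o=state();C=cam('wrist',o); P=np.array([onplane(C,u,.032) for u in [(264.5,81),(306.5,81),(302,246),(263,246)]])
f=(P[0]+P[1])/2; n=(P[2]+P[3])/2; print(np.linalg.norm(f-n),np.degrees(np.arctan2(*(f-n)[1::-1])),(f+n)/2)
c=np.array([.4436,-.2312]);a=np.radians(39.6);g=c-.025*np.array([np.cos(a),np.sin(a)]);d=(g-o['tool_pos'][:2])*1000
y=np.radians(o['tool_rot'][2]);print(g,'dx',d@[np.cos(y),np.sin(y)],'dz',d@[-np.sin(y),np.cos(y)])
E
```

```text
t 19.1 tcp [ 424.9 -247.4  157.4] rot [-89.9  -0.1 -50.5] F [ 0.  -1.1  1. ] M [ 0.07  0.03 -0.01] w 65.5
0.12917255890085122 38.54763258483847 [ 0.44605447 -0.23360624  0.032     ]
[ 0.42433717 -0.2471356 ] dx -0.5316774322579716 dz -0.25842769249648845
```

Only the long prop at scene (270,156) and wrist (285,165) lies between the fingers. The short one is well aside at wrist (500,180). Lowering.

Request:
carry_out([
  [[0.5,20,0],[0,0,0]],
  [[0,25,0],[0,0,0]],
  [[0,25,0],[0,0,0]],
  [[0,25,0],[0,0,0]],
  [[0,25,0],[0,0,0]],
  [[0,15,0],[0,0,0]],
  [[0,10,0],[0,0,0]],
  [[0,6,0],[0,0,0]],
  [[0,0,0],[0,0,0]],
])

```text
time_s: 20.0
tool_pos: [0.4245, -0.2475, 0.0051]
tool_rot: [-90.0, 0.0, -50.5]
force: [0.1, 0.3, 0.1]
grip_width: 0.0654
```

Request:
carry_out([
  [[0,0.5,0],[0,0,0]],
  [[0,0,0],[0,0,0]],
  [[0,0,0],[0,0,0]],
  [[0,0,0],[0,0,0]],
  [[0,0,0],[0,0,0]],
  [[0,0,0],[0,0,0]],
], jaw=0, squeeze=30)

```text
time_s: 20.6
tool_pos: [0.4242, -0.2473, 0.0047]
tool_rot: [-90.0, 0.0, -50.5]
force: [-1.0, 1.1, 2.9]
grip_width: 0.0315
```

Request:
carry_out([
  [[0,-10,0],[0,0,0]],
  [[0,-35,0],[0,0,0]],
  [[0,-35,0],[0,0,0]],
  [[0,-35,0],[0,0,0]],
  [[0,0,0],[0,-8,0]],
  [[0,0,0],[0,-8,0]],
  [[0,0,0],[0,-8,0]],
  [[0,0,0],[0,-8,0]],
  [[0,0,0],[0,-8,0]],
  [[0,0,0],[0,-8,0]],
  [[0,0,0],[0,-8,0]],
  [[0,0,0],[0,-7.6,0]],
])

```text
time_s: 21.8
tool_pos: [0.4241, -0.2474, 0.1197]
tool_rot: [-90.0, 0.0, 13.4]
force: [-0.2, -0.7, -1.8]
grip_width: 0.0317
```

Request:
carry_out([
  [[20,0,8],[0,0,0]],
  [[30,0,13],[0,0,0]],
  [[35,0,15],[0,0,0]],
  [[35,0,14],[0,0,0]],
  [[20,0,8],[0,0,0]],
  [[8.5,0,4],[0,0,0]],
  [[0,0,0],[0,0,0]],
  [[0,0,0],[0,0,0]],
])

```text
time_s: 22.6
tool_pos: [0.5536, -0.1548, 0.1194]
tool_rot: [-90.0, 0.1, 13.0]
force: [-0.7, -0.1, -2.9]
grip_width: 0.0318
```

```bash
python3 - <<'E'
from h import *; from sh import *
o=state(); print(toshelf(o['tool_pos'])*1000)
snap('wrist','15'); snap('scene','15')
E
```

```text
t 22.6 tcp [ 553.6 -154.8  119.4] rot [-90.    0.1  13. ] F [-0.7 -0.1 -2.9] M [-0.03  0.01 -0.02] w 31.8
[ -86.57053866 -236.08001536]
```

View pics/wrist_15.png

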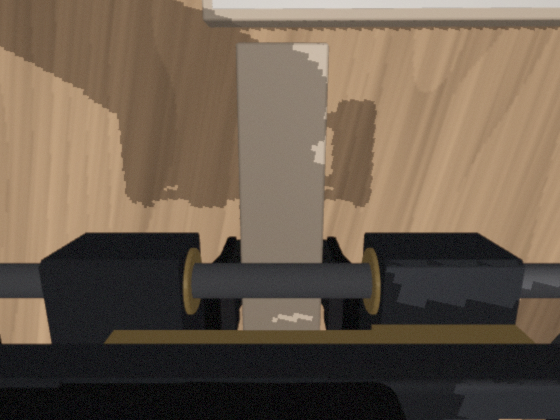

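The geometry matches the first time, with the foot end at row 43 (columns 238-328). I'll repeat the sequence.

Request:
carry_out([
  [[1,15,0],[0,0,0]],
  [[0,20,0],[0,0,0]],
  [[0,20,0],[0,0,0]],
  [[0,7.5,0],[0,0,0]],
  [[0,0,8],[0,0,0]],
  [[0,0,9],[0,0,0]],
  [[0,0,6],[0,0,0]],
  [[0,0,2],[0,0,0]],
  [[0,0,0],[0,0,0]],
])

```text
time_s: 23.6
tool_pos: [0.551, -0.1286, 0.0581]
tool_rot: [-90.1, -0.1, 13.1]
force: [0.5, -0.1, -2.7]
grip_width: 0.0316
```

Request:
carry_out([
  [[0,0,1],[0,0,0]],
  [[0,0,1],[0,0,0]],
  [[0,0,0],[0,0,0]],
])

```text
time_s: 23.9
tool_pos: [0.5507, -0.1287, 0.0579]
tool_rot: [-90.1, -0.1, 13.0]
force: [1.4, -5.2, -0.3]
grip_width: 0.0319
```

Request:
carry_out([
  [[0,0,0.7],[0,0,0]],
  [[0,-3.3,0.5],[0,0,0]],
  [[0,-3.5,0.6],[0,0,0]],
  [[0,-3.6,1.2],[0,0,0]],
  [[0,-3.7,1.3],[0,0,0]],
  [[0,-3.5,1.6],[0,0,0]],
  [[0,-3.6,1.6],[0,0,0]],
  [[0,-3.4,1.9],[0,0,0]],
  [[0,-3.4,1.9],[0,0,0]],
], squeeze=8)

```text
time_s: 24.8
tool_pos: [0.5481, -0.1175, 0.0859]
tool_rot: [-90.1, -0.1, 13.0]
force: [1.9, -4.9, -0.4]
grip_width: 0.0319
```

```bash
python3 - <<'E'
from h import *; from sh import *
o=state(); print(toshelf(o['tool_pos'])*1000)
b=snap('scene','16')
cv2.imwrite('pics/c16.png',cv2.resize(b[130:270,190:370],None,fx=4,fy=4,interpolation=cv2.INTER_CUBIC)[:,:,::-1])
E
```

```text
t 24.8 tcp [ 548.1 -117.5   85.9] rot [-90.1  -0.1  13. ] F [ 1.9 -4.9 -0.4] M [-1.03 -0.55 -0.07] w 31.9
[ -83.44724366 -198.52517486]
```

View pics/c16.png

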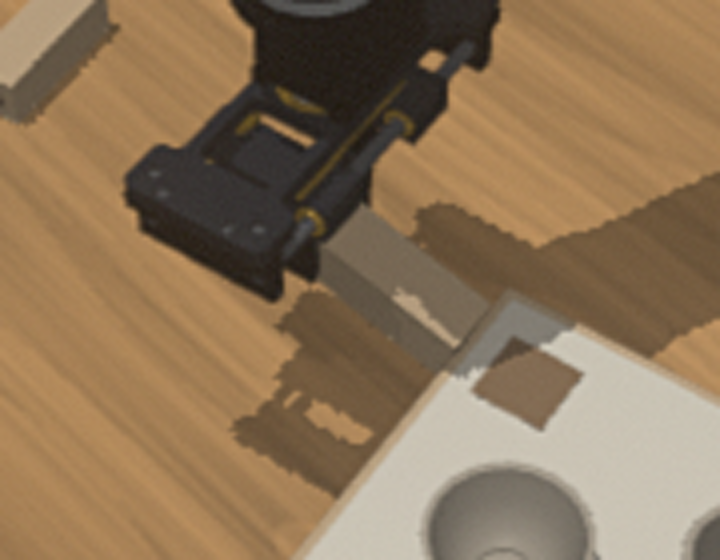

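Request:
carry_out([
  [[0,-3.3,2.2],[0,0,0]],
  [[0,-3.2,2.2],[0,0,0]],
  [[0,-3.1,2.4],[0,0,0]],
  [[0,-3.0,2.5],[0,0,0]],
  [[0,-2.8,2.7],[0,0,0]],
  [[0,-2.8,2.7],[0,0,0]],
  [[0,-2.6,2.9],[0,0,0]],
  [[0,-2.5,3.0],[0,0,0]],
  [[0,-2.3,3.1],[0,0,0]],
  [[0,-2.3,3.2],[0,0,0]],
  [[0,-2.0,3.3],[0,0,0]],
  [[0,-2.0,3.4],[0,0,0]],
])

```text
time_s: 26.05
tool_pos: [0.5403, -0.0832, 0.1178]
tool_rot: [-90.0, -0.1, 13.1]
force: [1.5, -3.7, 4.1]
grip_width: 0.0319
```

Request:
carry_out([
  [[0,-1.7,3.5],[0,0,0]],
  [[0,-1.7,3.5],[0,0,0]],
  [[0,-1.4,3.6],[0,0,0]],
  [[0,-1.4,3.7],[0,0,0]],
  [[0,-1.1,3.7],[0,0,0]],
  [[0,-1.1,3.8],[0,0,0]],
  [[0,-0.8,3.8],[0,0,0]],
  [[0,-0.7,3.9],[0,0,0]],
  [[0,-0.4,3.9],[0,0,0]],
  [[0,-0.4,3.9],[0,0,0]],
  [[0,0,3.9],[0,0,0]],
  [[0,0,3.9],[0,0,0]],
])

```text
time_s: 27.25
tool_pos: [0.5293, -0.0387, 0.1277]
tool_rot: [-90.0, 0.0, 13.1]
force: [3.6, -0.9, 3.5]
grip_width: 0.0322
```

```bash
python3 - <<'E'
from h import *; from sh import *
o=state(); print(toshelf(o['tool_pos'])*1000)
b=snap('scene','17');a=snap('side','17')
cv2.imwrite('pics/c17.png',np.hstack([cv2.resize(b[130:270,230:370],None,fx=2.8,fy=2.8,interpolation=cv2.INTER_CUBIC),cv2.resize(a[60:220,190:350],(392,392),interpolation=cv2.INTER_CUBIC)])[:,:,::-1])
E
```

```text
t 27.25 tcp [529.3 -38.7 127.7] rot [-90.    0.   13.1] F [ 3.6 -0.9  3.5] M [-0.33 -1.03 -0.03] w 32.2
[ -83.91361838 -117.47217244]
```

View pics/c17.png

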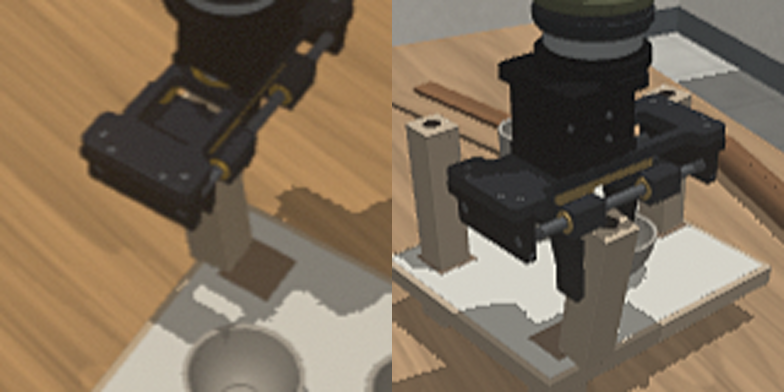

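Request:
carry_out([
  [[0,0.2,3.5],[0,0,0]],
  [[0,0.2,3.5],[0,0,0]],
  [[0,0.4,3.5],[0,0,0]],
  [[0,0.4,3.5],[0,0,0]],
  [[0,0.5,2],[0,0,0]],
  [[0,1,0],[0,0,0]],
  [[0,0,0],[0,0,0]],
])

```text
time_s: 28.05
tool_pos: [0.5254, -0.0226, 0.1255]
tool_rot: [-89.9, 0.0, 13.1]
force: [1.0, 1.7, 7.7]
grip_width: 0.0323
```

Request:
carry_out([
  [[0,0,0],[0,0,0]],
  [[0,0,0],[0,0,0]],
  [[0,-5,0],[0,0,0]],
  [[0,-6,0],[0,0,0]],
  [[0,0,10],[0,0,0]],
  [[0,0,9],[0,0,0]],
  [[0,0,0],[0,0,0]],
  [[0,0,0],[0,0,0]],
  [[0,0,0],[0,0,0]],
], squeeze=25)

```text
time_s: 28.95
tool_pos: [0.5213, -0.0054, 0.1358]
tool_rot: [-90.0, 0.0, 13.1]
force: [-0.4, 0.2, -2.8]
grip_width: 0.0316
```

```bash
python3 - <<'E'
from h import *; from sh import *
o=state(); print(toshelf(o['tool_pos'])*1000)
w=snap('wrist','18');a=snap('side','18')
cv2.imwrite('pics/c18.png',np.hstack([cv2.resize(w[150:290,210:350],None,fx=2.8,fy=2.8,interpolation=cv2.INTER_CUBIC),cv2.resize(a[110:220,200:310],(392,392),interpolation=cv2.INTER_CUBIC)])[:,:,::-1])
E
```

```text
t 28.95 tcp [521.3  -5.4 135.8] rot [-90.    0.   13.1] F [-0.4  0.2 -2.8] M [0.06 0.01 0.02] w 31.6
[-84.13438194 -83.22440499]
```

View pics/c18.png

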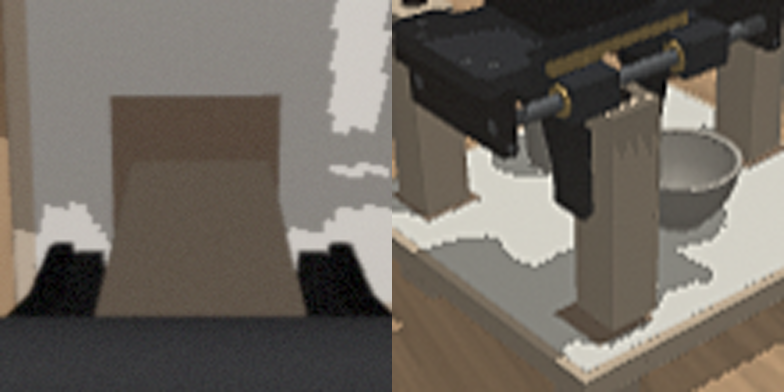

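```bash
python3 - <<'E'
from h import *; from sh import *
o=env.get_obs(); C=cam('wrist',o); print(toshelf(o['tool_pos'])*1000,o['tool_pos'])
for z in (.067,.069): print('foot',[toshelf(onplane(C,(u,207.1),z))*1000 for u in (255.9,308)])
print('mark far',[toshelf(onplane(C,(u,184.2),.058))*1000 for u in (249.6,310)])
E
```

```text
[-84.02369846 -83.43457927] [ 0.52142602 -0.00554029  0.13587747]
foot [array([-99.62605012, -76.31041211]), array([-66.05831149, -76.36666348])]
foot [array([-99.48525159, -75.79543248]), array([-66.20821989, -75.8511967 ])]
mark far [array([-104.12559781,  -63.03745812]), array([-64.31899749, -63.10204952])]
```

Request:
carry_out([
  [[-0.8,0,5],[0,0,0]],
  [[0,0,4],[0,0,0]],
  [[0,3,0],[0,0,0]],
  [[0,3,0],[0,0,0]],
  [[0,0,0],[0,0,0]],
  [[0,0,0],[0,0,0]],
])

```text
time_s: 29.65
tool_pos: [0.5185, 0.0033, 0.1298]
tool_rot: [-90.0, 0.0, 13.1]
force: [0.1, -0.1, -3.3]
grip_width: 0.032
```

```bash
python3 - <<'E'
from h import *; from sh import *
o=state(); print(toshelf(o['tool_pos'])*1000)
w=snap('wrist','19');a=snap('side','19')
cv2.imwrite('pics/c19.png',np.hstack([cv2.resize(w[150:290,210:350],None,fx=2.8,fy=2.8,interpolation=cv2.INTER_CUBIC),cv2.resize(a[110:220,200:310],(392,392),interpolation=cv2.INTER_CUBIC)])[:,:,::-1])
E
```

```text
t 29.65 tcp [518.5   3.3 129.8] rot [-90.    0.   13.1] F [ 0.1 -0.1 -3.3] M [ 0.03 -0.05 -0.02] w 32.0
[-84.83566395 -74.21728578]
```

View pics/c19.png

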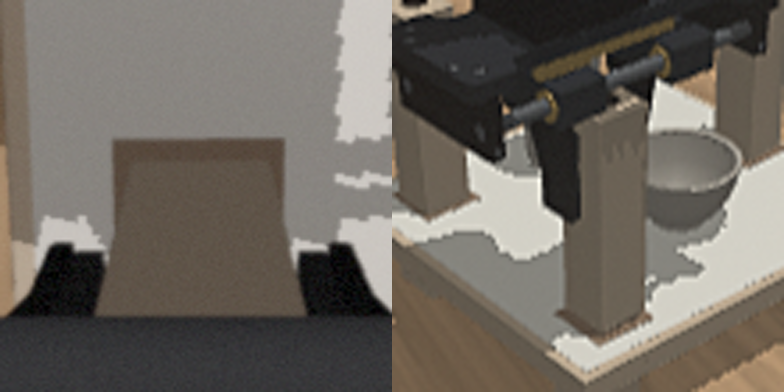

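Request:
carry_out([
  [[0,2,0],[0,0,0]],
  [[0,1,0],[0,0,0]],
  [[0,1,0],[0,0,0]],
  [[0,0,0],[0,0,0]],
])

```text
time_s: 30.15
tool_pos: [0.5186, 0.0034, 0.1258]
tool_rot: [-90.0, 0.0, 13.1]
force: [-0.8, -0.3, -1.8]
grip_width: 0.0315
```

Request:
carry_out([
  [[0,1,0],[0,0,0]],
  [[0,1,0],[0,0,0]],
  [[0,0.5,0],[0,0,0]],
  [[0,0,0],[0,0,0]],
], squeeze=8)

```text
time_s: 30.55
tool_pos: [0.5189, 0.004, 0.1253]
tool_rot: [-90.0, -0.1, 13.1]
force: [-3.9, 0.4, 7.4]
grip_width: 0.032
```

```bash
python3 - <<'E'
from h import *; from sh import *
o=state(); print(toshelf(o['tool_pos'])*1000)
w=snap('wrist','20');a=snap('side','20')
cv2.imwrite('pics/c20.png',np.hstack([cv2.resize(w[150:290,210:350],None,fx=2.8,fy=2.8,interpolation=cv2.INTER_CUBIC),cv2.resize(a[110:220,200:310],(392,392),interpolation=cv2.INTER_CUBIC)])[:,:,::-1])
E
```

```text
t 30.55 tcp [518.9   4.  125.3] rot [-90.   -0.1  13.1] F [-3.9  0.4  7.4] M [ 0.11  1.04 -0.08] w 32.0
[-84.27987369 -73.60905335]
```

View pics/c20.png

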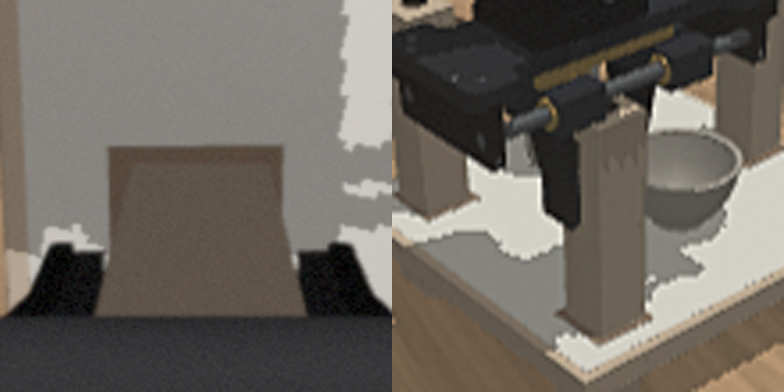

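Request:
carry_out([
  [[-0.5,-2,0],[0,0,0]],
  [[0,0,0],[0,0,0]],
  [[0,0,0],[0,0,0]],
])

```text
time_s: 30.95
tool_pos: [0.5182, 0.0032, 0.1254]
tool_rot: [-90.0, -0.0, 13.1]
force: [0.3, 0.4, -1.2]
grip_width: 0.0322
```

Request:
carry_out([
  [[0,0,0],[0,0,0]],
  [[0,0,0],[0,0,0]],
  [[0,0,0],[0,0,0]],
  [[0,0,0],[0,0,0]],
  [[0,0,0],[0,0,0]],
], jaw=0.55)

```text
time_s: 31.45
tool_pos: [0.5182, 0.0033, 0.1255]
tool_rot: [-90.0, -0.0, 13.1]
force: [0.4, 0.2, -0.5]
grip_width: 0.0474
```

```bash
python3 - <<'E'
from h import *; from sh import *
o=state(); print(toshelf(o['tool_pos'])*1000)
w=snap('wrist','21');a=snap('side','21')
cv2.imwrite('pics/c21.png',np.hstack([cv2.resize(w[150:290,210:350],None,fx=2.8,fy=2.8,interpolation=cv2.INTER_CUBIC),cv2.resize(a[110:220,200:310],(392,392),interpolation=cv2.INTER_CUBIC)])[:,:,::-1])
E
```

```text
t 31.45 tcp [518.2   3.3 125.5] rot [-90.   -0.   13.1] F [ 0.4  0.2 -0.5] M [ 0.03 -0.03 -0.01] w 47.4
[-85.12889351 -74.06605609]
```

View pics/c21.png

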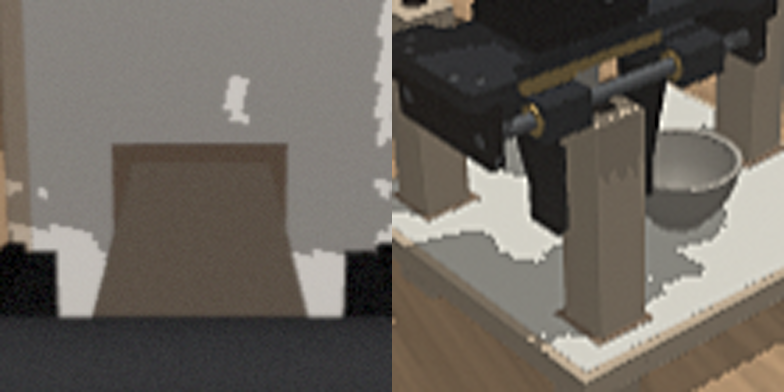

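Centred, with gaps of about 3-4 mm on every visible side. I'll retreat straight up.

Request:
carry_out([
  [[0,-10,0],[0,0,0]],
  [[0,-30,0],[0,0,0]],
  [[0,-40,0],[0,0,0]],
  [[0,-40,0],[0,0,0]],
  [[0,0,-40],[0,0,0]],
  [[0,0,-45],[0,0,0]],
  [[0,0,-45],[0,0,0]],
  [[0,0,-40],[0,0,0]],
  [[0,0,-30],[0,0,0]],
  [[0,0,0],[0,0,0]],
  [[0,0,0],[0,0,0]],
])

```text
time_s: 32.65
tool_pos: [0.5635, -0.1917, 0.2458]
tool_rot: [-90.0, -0.0, 13.0]
force: [0.4, 0.5, 0.6]
grip_width: 0.0478
```

```bash
python3 - <<'E'
from h import *; from sh import *
o=state()
a=snap('side','22');b=snap('scene','22')
cv2.imwrite('pics/c22.png',np.hstack([cv2.resize(b[190:390,235:435],(392,392),interpolation=cv2.INTER_CUBIC),cv2.resize(a[70:240,180:350],(392,392),interpolation=cv2.INTER_CUBIC)])[:,:,::-1])
for n,l in (('side',[.155]),('scene',[0])):
  C=cam(n)
  for d in env.outline_of(n,'prop_standing')+env.outline_of(n,'prop_a'):
    print(n,d['xy'],round(d['p'],2),d['mask'].sum())
    if d['p']<.4: continue
    x,s=fit(C,d['mask'],.058,(.032,.032,.13),np.radians(13)); print('  ',(toshelf(x)*1000).round(1),np.degrees(x[2]).round(1),round(s,3))
E
```

```text
t 32.65 tcp [ 563.5 -191.7  245.8] rot [-90.  -0.  13.] F [0.4 0.5 0.6] M [ 0.06 -0.01 -0.  ] w 47.8
side [299.6, 138.3] 0.78 507
   [ 63.4 -41.6] 45.3 0.441
side [160.5, 177.6] 0.58 1281
   [-236.1   20.6] 2.0 0.834
side [209.5, 134.2] 0.77 1203
   [-87.   79.8] 5.7 0.938
side [261.1, 169.5] 0.7 1503
   [-85.4 -84.6] 9.5 0.942
scene [439.0, 223.3] 0.96 939
   [-155.9  104.3] 19.2 0.778
scene [305.8, 305.3] 0.94 1283
   [107.3   1.6] 25.7 0.923
scene [405.7, 242.8] 0.91 1211
   [-85.1  81.1] 15.4 0.913
scene [324.1, 202.7] 0.68 1281
   [-83.8 -82.4] 14.4 0.947
```

View pics/c22.png

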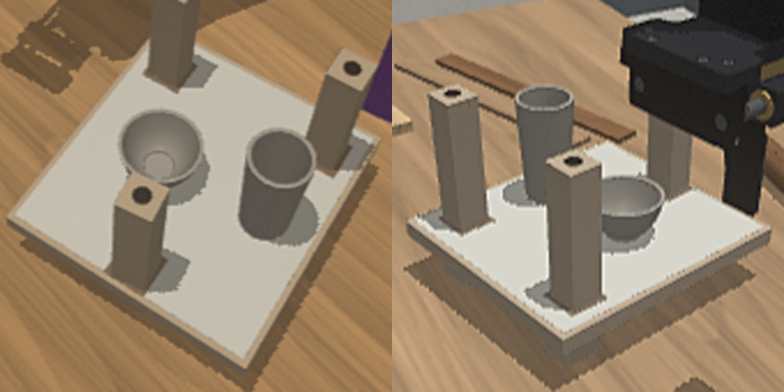

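Both props stand within about 2 mm of their mark centres (target ±82 across, −85 along). The vase, bowl and standing prop are where they were. Handing in.

```bash
python3 - <<'E'
from cell import env
print(env.sign_off())
E
```

```text
the job is handed in; nothing more can be done
None
```

Both long props now stand upright on the two empty marks, and the job was handed in at about 33 s of the 72 s allowed.

**What I did:** I set the first prop on the left mark before fetching the second for the right mark. Each was tipped up in an 8 N grip with its foot against the shelf's right edge. I then pressed it flat to true it and released it gently.

**Last checks:**

| Mark | Target in shelf frame (mm) | Scene camera (mm) | Side camera (mm) |
|---|---|---|---|
| Left | (−85, 82) | (−85, 81) | (−87, 80) |
| Right | (−85, −82) | (−84, −82) | (−85, −85) |

- **Agreement:** the cameras differ by up to about 2 mm, which is the calibration's stated accuracy. The left prop may sit 1–2 mm toward the robot.
- **Other objects:** by eye, the vase, bowl and standing prop have not moved. I never went near the short prop or the purple look-alike.
- **Forces:** the readings at the end of each move stayed below about 10 N.
- **Failed check:** the final side-camera fit of the already-standing prop was unusable because the gripper partly hid it. I relied on the scene camera there, which shows it upright in place.

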